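# Sweep the set wax blocks off the cooling plate

### The arm

A 6-joint arm with a two-finger parallel gripper is mounted at the origin on the work surface. World frame = base frame: x ahead of the robot, y to its left, z up, the work surface at z = 0. Lengths are in m, angles in rad, forces in N, time in s.
With the tool pointing down it reaches from about 0.225 to 0.875 m from the base axis. Payload 3.4 kg.
Tool frame: the origin (TCP) lies at the very end of the fingers, on their centre line; the grasp point (between the pads) lies behind it (manip.tcp_to_grasp is the z of the grasp point in the tool frame, in m); z points along the fingers, y is the direction in which the jaws open and shut (so a half turn about z gives the same grasp; the last joint's range is limited). The gripper opens to 85 mm and grips with 20 to 120 N. Pads are 22 mm wide; open, the fingers measure 114 mm over their backs; the gripper's body (76 mm by 85 mm) begins 54 mm behind the grasp point. The pads swing forward as they close: fully open they stand 13 mm farther back than shut.
Start: joints at [-1.388, 0.276, 1.505, -0, 1.361, -0.121], TCP at [0.172, -0.549, 0.231] pointing down, gripper open.
Joint ranges: [-2.89, 2.89], [-0.75, 2.08], [0.22, 2.7], [-1.18, 4.32], [0.11, 2.71], [-2.7, 2.7]. Speed limits (rad/s): [2.57, 2.57, 3.14, 3.14, 3.14, 3.14].

### API

Orientations are given as a unit quaternion [w, x, y, z].
In Python, from rig import manip, eyes gives the robot as it stands.
- The arm moves only by the tool servo_tool, never from a script. Its argument "increments" is a list of rows, each an object with "slide": the shift along the tool's x, y, z in m, a list of three; "spin": the turn about the tool's z in degrees. A call has 1 to 8 rows; each row shifts and turns the commanded pose from where the row before left it, along the tool's axes as they then stand; what a row does not reach is not made up. A row lasts 1/10 s, in which the tool goes at most 50 mm and 8.59 degrees, less where a joint would pass 70% of its speed; a pose out of reach is approached as far as the arm can. A call is refused whole if a number of a shift passes 0.05 or a number of a turn 8.59, either way. A call with a gripper value outside its range is refused whole. "hand" is the opening, from 0 (shut) to 1 (fully open), set as the call begins (left out, the last holds). The fingers move at their own pace and stop on an object; "newtons" is the grip in N (left out, the last holds). Time passes only in rows, so rows that do not move let the fingers close. It gives the time, the measured TCP pose, the force and the opening at its end, in the units of the state.
- manip.get_state(): the state, without advancing time (a new reading comes with each control period).
- eyes.get_image(name): name is "scene" or "top" or "wrist"; returns the picture (384x512x3 uint8, blue, green, red); there is no depth.
- eyes.calibration(name): a dict with "fx", "fy", "cx", "cy" (pixels), "rvec" (rotation vector, rad) and "tvec" (3), from world to camera coordinates, as OpenCV has them; the wrist camera has in their place "hand_eye" (4x4, takes a point from camera to tool coordinates, whose origin is the TCP and whose axes are the flange's). Camera axes: x right, y down, z forward; pixel columns grow to the right and rows downward; lengths in m; the calibration is good to about 2 mm. A picture is of the moment at which its call begins: read the wrist's pose just before it. calibration takes no time and is no camera call.
- manip.sign_off(): hands the job in, once; it reports no verdict.
The state is a dict: "clock": time; "qpos": joint angles; "qd": joint speeds; "effort": joint torques, N m; "position": TCP position; "ee_rot": TCP orientation; "contact_force": force on the tool from outside, world axes, zero at the start; "moment": the same for the moment, N m; "width": finger opening in m.
Only numpy, scipy, OpenCV 4.12 (cv2) and the standard library are available. Lean on these libraries where they do the work, as an engineer would, in place of code of your own. Each camera call takes 0.05 s, during which the arm holds its last target.

### The job

The three pink wax blocks on the cooling plate have set: sweep them along the plate with your fingertips, over its open end and down into the green collection tray. Only slide them, never pick one up, and leave the two yellow-topped moulds that are still setting where they stand and everything else on the bench as it is.

Things in the scene. Friction and masses are not known exactly. Their poses are not given: they have to be found in the camera images.
- cold_plate: passive cooling plate, fixed: navy insulated base, 330 (its x) x 260 (its y) mm, with a flat bare-aluminium top 42 mm above the bench. Origin under its centre at bench level. A navy rim 6 mm high and 12 mm wide closes its front and back (x = -159 and +159 mm); its two ends (y = -130 and +130 mm) are open and level with the top
- tray: green collection tray, fixed, empty, standing with 2 mm clearance along one open end of the cooling plate (either end, it differs from run to run) with its long side parallel to that end. Outside 320 (x) x 130 (y) mm, walls 4 mm thick and 38 mm high (4 mm lower than the plate's top), inner floor 6 mm above the bench. Origin under its centre at bench level, same axes as the plate
- mould_bin: grey bin of the same size as the tray, holding nine empty steel moulds, fixed, standing at the other open end of the plate. Origin under its centre at bench level
- block_a: set wax block on the cooling plate, about 14 g: pink plastic cassette 40 x 28 x 6 mm lying flat, with a cream wax slab 32 x 24 x 8 mm on top of it, 14 mm high in all; a small rose specimen shows in the wax. Origin at the middle of its height, 7 mm above its underside; z up, x along its length. It lies loose and slides under a light push (well under 1 N)
- block_b: set wax block on the cooling plate, about 14 g: pink plastic cassette 40 x 28 x 6 mm lying flat, with a cream wax slab 32 x 24 x 8 mm on top of it, 14 mm high in all; a small rose specimen shows in the wax. Origin at the middle of its height, 7 mm above its underside; z up, x along its length. It lies loose and slides under a light push (well under 1 N)
- block_c: set wax block on the cooling plate, about 14 g: pink plastic cassette 40 x 28 x 6 mm lying flat, with a cream wax slab 32 x 24 x 8 mm on top of it, 14 mm high in all; a small rose specimen shows in the wax. Origin at the middle of its height, 7 mm above its underside; z up, x along its length. It lies loose and slides under a light push (well under 1 N)
- mould_a: mould still setting, loose on the cooling plate: steel base mould with a yellow cassette on top, 42 x 30 mm, 18 mm high, 60 g. Origin at the centre of its underside; x along its length. To be left alone
- mould_b: mould still setting, loose on the cooling plate: steel base mould with a yellow cassette on top, 42 x 30 mm, 18 mm high, 60 g. Origin at the centre of its underside; x along its length. To be left alone
- forceps: steel forceps lying on the bench, 130 mm long, bystander; origin under their middle
- bottle: amber reagent bottle, 54 mm across, 120 mm high, bystander; origin under its centre
- pot: clear specimen pot with red lid, 53 mm across, 59 mm high, bystander; origin under its centre
- slide_box: blue slide box with white lid, 180 (x) x 95 x 35 mm, bystander; origin under its centre
- mouse: black computer mouse, 104 (x) x 62 mm, 34 mm high, bystander; origin under its centre
- pen: orange pen with blue cap on a sheet of paper, 133 mm long, bystander; origin under its middle
Things that resemble listed ones, but are neither listed nor needed, are in the scene too. What is shaped like the block_b but black is not meant.

How it is judged:
By the outcome, as a careful person would: the job done as asked, in the order asked, and still so for the second after the job is handed in, with the robot touching nothing.
It also fails if it takes over 61 s, if anything falls off the work surface, if the arm or the gripper's body presses on something with over 40 N, if the wrist force passes 120 N, or if a joint passes its speed limit or range.

## Working session

There is one attempt and no reset: what is moved stays moved. The work goes in short steps, Python scripts to look and compute and a tool call to move; the robot and the scene stay as the last step left them, time stands still between calls to the robot, and variables do not carry over. Pictures are saved under pics/ and viewed, and the job is handed in when it is done.

Besides the shell and the picture viewer there is one more tool, called after "Emit:" as name(argument=value, ...), one argument or row to a line, values as JSON. servo_tool: Moves the arm, as the interface text tells. Its arguments: {"type":"object","properties":{"increments":{"type":"array","items":{"type":"object","properties":{"slide":{"type":"array","items":{"type":"number"}},"spin":{"type":"number"}}}},"hand":{"type":"number"},"newtons":{"type":"number"}},"required":["increments"]}

```bash
mkdir -p pics; ls; cat > h.py <<'E'
import numpy as np, cv2
from rig import manip, eyes
def snap(n,f):
    im=eyes.get_image(n); cv2.imwrite(f'pics/{f}.png',im); return im
def ray(n,u,v,z,c=None):
    c=c or eyes.calibration(n)
    R,_=cv2.Rodrigues(np.array(c['rvec'],float)); t=np.array(c['tvec'],float).ravel()
    d=R.T@np.array([(u-c['cx'])/c['fx'],(v-c['cy'])/c['fy'],1]); o=-R.T@t
    return o+d*(z-o[2])/d[2]
def proj(n,P):
    c=eyes.calibration(n)
    K=np.array([[c['fx'],0,c['cx']],[0,c['fy'],c['cy']],[0,0,1]],float)
    return cv2.projectPoints(np.array(P,float).reshape(-1,3),np.array(c['rvec'],float),np.array(c['tvec'],float),K,None)[0].reshape(-1,2)
E
python3 - <<'E'
from h import *
s=manip.get_state(); print(s); print(manip.tcp_to_grasp)
a=snap('scene','s0'); b=snap('top','t0')
cv2.imwrite('pics/t0b.png',cv2.resize(b,(800,600),interpolation=cv2.INTER_CUBIC))
print(eyes.calibration('top'))
E
```

```text
pics
{'clock': 0.0, 'qpos': array([-1.38801158e+00,  2.76579789e-01,  1.50617688e+00,  1.53593295e-06,
        1.36070812e+00, -1.20996551e-01]), 'qd': array([ 0.00072512, -0.00045236,  0.00077424, -0.00020824,  0.00068916,
        0.00209662]), 'effort': array([ 4.65169542e-04, -4.16765249e+01, -2.45801729e+01,  7.33752336e-05,
        1.08628583e-02,  1.00577125e-06]), 'position': array([ 0.17189564, -0.54812286,  0.23043097]), 'ee_rot': array([-9.35646994e-04,  9.88486367e-01,  1.51307057e-01, -2.81638806e-05]), 'contact_force': array([0.34115042, 0.15639783, 0.15234449]), 'moment': array([ 0.00501898, -0.02007048,  0.03651793]), 'width': 0.08534495225396861}
-0.0187
{'fx': 389.7373613713559, 'fy': 389.7373613713559, 'cx': 255.98725199046766, 'cy': 195.87732568085147, 'rvec': array([ 2.16858288, -2.17328266,  0.13542137]), 'tvec': array([1.15704578e-03, 5.66519216e-01, 1.18766617e+00])}
```

View pics/t0b.png

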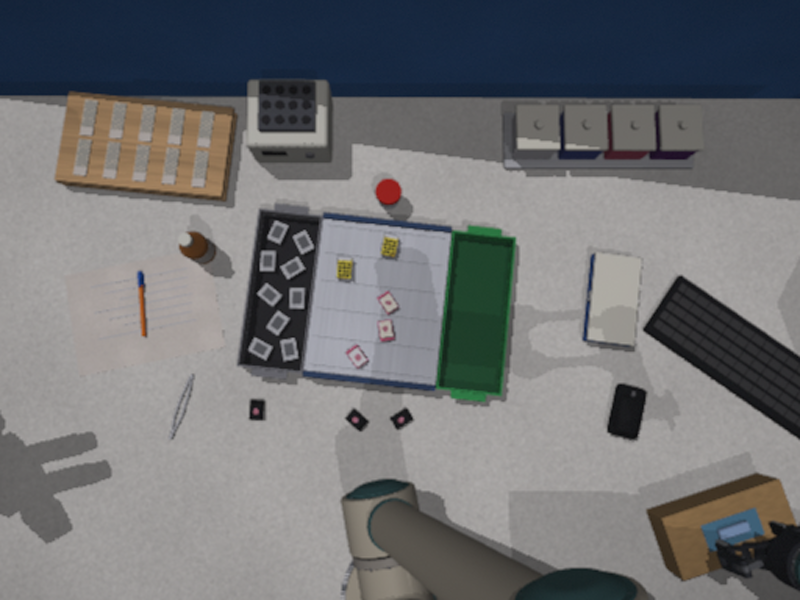

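View pics/s0.png

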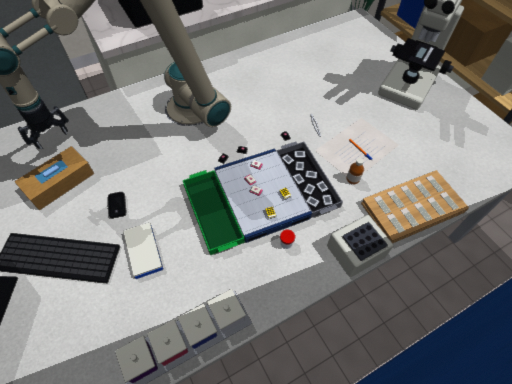

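The top view shows the tray on the right (−y side). The three pink blocks are at about (388,302), (385,330) and (357,356), and the yellow moulds at (390,246) and (345,269), all in 800x600 pixels. I'll enlarge it to measure.

```bash
python3 - <<'E'
from h import *
b=cv2.imread('pics/t0.png')
c=b[128:258,150:335]; cv2.imwrite('pics/c0.png',cv2.resize(c,None,fx=4.3,fy=4.3,interpolation=cv2.INTER_CUBIC))
hsv=cv2.cvtColor(b,cv2.COLOR_BGR2HSV)
# plate corners guess (px 512): rough
for u,v in [(388,302),(385,330),(357,356),(390,246),(345,269)]:
    print(ray('top',u*.64,v*.64,.05).round(3))
E
```

```text
[0.573 0.024 0.05 ]
[0.517 0.03  0.05 ]
[0.467 0.084 0.05 ]
[0.685 0.02  0.05 ]
[0.639 0.109 0.05 ]
```

View pics/c0.png

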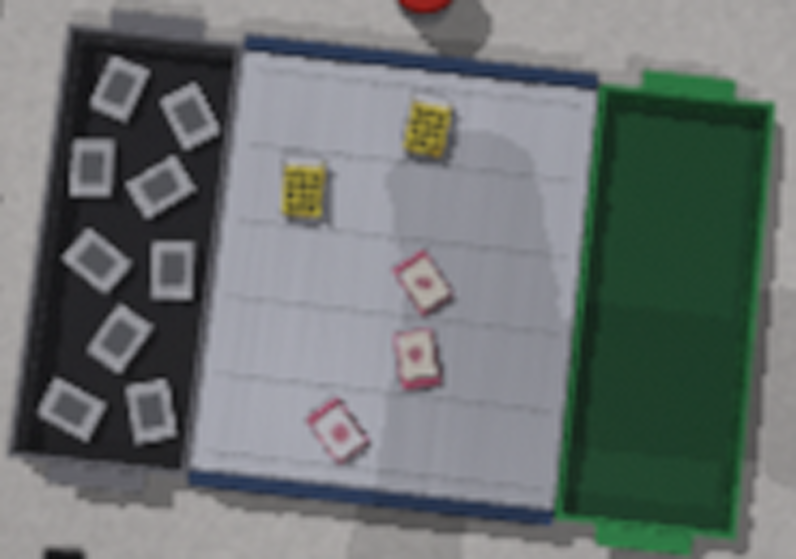

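```bash
python3 - <<'E'
from h import *
from scipy.optimize import least_squares
c=eyes.calibration('top'); R,_=cv2.Rodrigues(c['rvec']); print('cam',(-R.T@c['tvec']).round(3))
px=lambda x,y:(x/4.3+150-.4,y/4.3+128-.4)
for n,x,y,z in [('BL',246,37,.048),('BR',598,75,.048),('FL',190,473,.048),('FR',553,514,.048)]:
    print(n,ray('top',*px(x,y),z).round(4))
C=np.array([px(246,37),px(598,75),px(190,473),px(553,514)])
loc=np.array([[.165,.13],[.165,-.13],[-.165,.13],[-.165,-.13]])
def P(p,l,z):
    cs,sn=np.cos(p[2]),np.sin(p[2]); l=np.atleast_2d(l)
    return np.c_[p[0]+cs*l[:,0]-sn*l[:,1],p[1]+sn*l[:,0]+cs*l[:,1],np.full(len(l),z)]
r=least_squares(lambda p:(proj('top',P(p,loc,.048))-C).ravel(),[.57,.04,0]); print('plate',r.x,np.degrees(r.x[2]),r.fun.round(2))
p=r.x
cs,sn=np.cos(p[2]),np.sin(p[2])
for n,x,y,z in [('A',424,283,.056),('B',417,357,.056),('C',339,431,.056),('mA',430,131,.06),('mB',304,192,.06)]:
    w=ray('top',*px(x,y),z); d=w[:2]-p[:2]; print(n,w.round(3),'local',np.round([cs*d[0]+sn*d[1],-sn*d[0]+cs*d[1]],3))
b=cv2.imread('pics/t0.png')[128:258,150:335]; b=cv2.resize(b,None,fx=4.3,fy=4.3,interpolation=cv2.INTER_CUBIC)
def dr(l,z,col):
    q=(proj('top',P(p,l,z))+.4-[150,128])*4.3
    cv2.polylines(b,[q.round().astype(int)],True,col,1)
dr(loc[[0,1,3,2]],.048,(0,0,255))
dr([[.16,-.132],[.16,-.262],[-.16,-.262],[-.16,-.132]],.038,(0,255,255))
dr([[.153,-.13],[.153,.13],[-.153,.13],[-.153,-.13]],.042,(255,0,255))
cv2.imwrite('pics/c1.png',b)
np.save('plate.npy',p)
E
```

```text
cam [0.432 0.017 1.243]
BL [0.753  0.1537 0.048 ]
BR [ 0.7248 -0.1027  0.048 ]
FL [0.4372 0.1898 0.048 ]
FR [ 0.4076 -0.067   0.048 ]
plate [ 0.58103239  0.04339647 -0.11260395] -6.451731281434829 [-0.08 -2.06  0.48 -1.73 -0.47  1.84  0.1   1.72]
A [0.571 0.024 0.056] local [-0.007 -0.02 ]
B [0.519 0.029 0.056] local [-0.06  -0.021]
C [0.466 0.084 0.056] local [-0.119  0.028]
mA [0.681 0.02  0.06 ] local [ 0.102 -0.012]
mB [0.636 0.11  0.06 ] local [0.048 0.072]
```

View pics/c1.png

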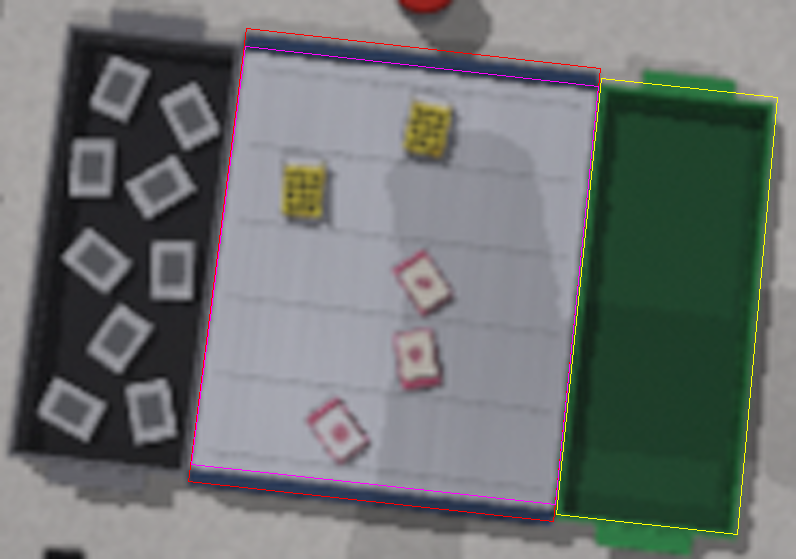

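I misread the front corners: the outer edge of the rim is the lower edge of the navy band. Refitting.

```bash
cat > fit.py <<'E'
from h import *
from scipy.optimize import least_squares
px=lambda x,y:(x/4.3+150-.4,y/4.3+128-.4)
def P(p,l,z):
    cs,sn=np.cos(p[2]),np.sin(p[2]); l=np.atleast_2d(l)
    return np.c_[p[0]+cs*l[:,0]-sn*l[:,1],p[1]+sn*l[:,0]+cs*l[:,1],np.full(len(l),z)]
E
python3 - <<'E'
from fit import *
C=np.array([px(246,37),px(598,74),px(188,486),px(552,523)])
loc=np.array([[.165,.13],[.165,-.13],[-.165,.13],[-.165,-.13]])
r=least_squares(lambda p:(proj('top',P(p,loc,.048))-C).ravel(),[.57,.04,0]); print('plate',r.x,np.degrees(r.x[2]),r.fun.round(2))
p=r.x
cs,sn=np.cos(p[2]),np.sin(p[2])
for n,x,y,z in [('A',424,283,.056),('B',417,357,.056),('C',339,431,.056),('mA',430,131,.06),('mB',304,192,.06)]:
    w=ray('top',*px(x,y),z); d=w[:2]-p[:2]; print(n,w.round(3),'local',np.round([cs*d[0]+sn*d[1],-sn*d[0]+cs*d[1]],3))
b=cv2.imread('pics/t0.png')[128:258,150:335]; b=cv2.resize(b,None,fx=4.3,fy=4.3,interpolation=cv2.INTER_CUBIC)
def dr(l,z,col):
    q=(proj('top',P(p,l,z))+.4-[150,128])*4.3
    cv2.polylines(b,[q.round().astype(int)],True,col,1)
dr(loc[[0,1,3,2]],.048,(0,0,255))
dr([[.16,-.132],[.16,-.262],[-.16,-.262],[-.16,-.132]],.038,(0,255,255))
dr([[.153,-.13],[.153,.13],[-.153,.13],[-.153,-.13]],.042,(255,0,255))
cv2.imwrite('pics/c2.png',b)
np.save('plate.npy',p)
E
```

```text
plate [ 0.57711491  0.04395437 -0.11014437] -6.310807520926348 [-0.42 -0.75  0.2  -0.39 -0.09  0.23  0.3   0.83]
A [0.571 0.024 0.056] local [-0.003 -0.02 ]
B [0.519 0.029 0.056] local [-0.057 -0.021]
C [0.466 0.084 0.056] local [-0.115  0.028]
mA [0.681 0.02  0.06 ] local [ 0.106 -0.013]
mB [0.636 0.11  0.06 ] local [0.052 0.072]
```

View pics/c2.png

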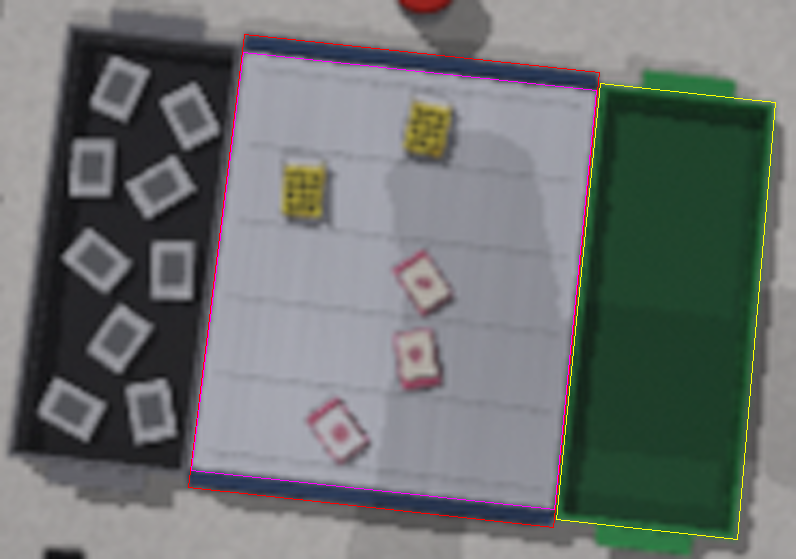

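The plate fit is now good, with residuals under 0.9 px. In plate axes (mm) the blocks are at about (-3,-20), (-57,-21) and (-115,28), and the moulds at (106,-13) and (52,72). The tray is at −y. I'll shut the fingers and turn the tool so that its x lies along plate y, giving a 29 mm wide pushing face.

Emit:
servo_tool(
  increments=[
    {"spin": -8.3},
    {"spin": -8.3},
    {"spin": -8.3},
    {"spin": -8.3},
    {"spin": -8.3},
    {"spin": -8.3},
    {"spin": -8.3},
    {"spin": -8.2},
  ],
  hand=0,
)

```text
$.increments[0]: bad value
```

```bash
cat > loc.py <<'E'
from fit import *
from scipy.spatial.transform import Rotation as Ro
p=np.load('plate.npy')
def st():
    s=manip.get_state(); q=s['ee_rot']; R=Ro.from_quat([q[1],q[2],q[3],q[0]]).as_matrix()
    d=s['position'][:2]-p[:2]; cs,sn=np.cos(p[2]),np.sin(p[2])
    l=np.array([cs*d[0]+sn*d[1],-sn*d[0]+cs*d[1]])
    hd=np.degrees(np.arctan2(R[1,0],R[0,0]))
    print('t',round(s['clock'],2),'local',l.round(4),'z',s['position'][2].round(4),'heading',hd.round(2),'want',np.degrees(p[2]).round(2)+90,'w',round(s['width'],4),'F',s['contact_force'].round(2),'q',s['qpos'].round(2), 'tz',R[:,2].round(3))
    return s,R,l
if __name__=='__main__': st()
E
python3 loc.py
```

```text
t 0.1 local [-0.3376 -0.6331] z 0.2305 heading 17.4 want 83.69 w 0.0852 F [ 0.06  0.29 -0.  ] q [-1.39  0.28  1.51  0.    1.36 -0.12] tz [-0.     0.002 -1.   ]
```

Slide has to be given in every row.

Emit:
servo_tool(
  increments=[
    {"slide": [0,0,0],"spin": -8.3},
    {"slide": [0,0,0],"spin": -8.3},
    {"slide": [0,0,0],"spin": -8.3},
    {"slide": [0,0,0],"spin": -8.3},
    {"slide": [0,0,0],"spin": -8.3},
    {"slide": [0,0,0],"spin": -8.3},
    {"slide": [0,0,0],"spin": -8.3},
    {"slide": [0,0,0],"spin": -8.2},
  ],
  hand=0,
)

```text
clock: 0.9
position: [0.1719, -0.5484, 0.2308]
ee_rot: [-0.0, 0.743, 0.669, 0.0]
contact_force: [-1.3, -0.5, -0.5]
width: -0.0001
```

```bash
python3 loc.py
```

```text
t 0.9 local [-0.3376 -0.6333] z 0.2308 heading 84.04 want 83.69 w -0.0001 F [-1.27 -0.53 -0.48] q [-1.39  0.28  1.51 -0.    1.36 -1.28] tz [-0.     0.001 -1.   ]
```

Emit:
servo_tool(
  increments=[
    {"slide": [0.041,0.021,0.004]},
    {"slide": [0.041,0.021,0.004]},
    {"slide": [0.041,0.021,0.004]},
    {"slide": [0.041,0.021,0.004]},
    {"slide": [0.041,0.021,0.004]},
    {"slide": [0.041,0.021,0.004]},
    {"slide": [0.041,0.021,0.004]},
    {"slide": [0.041,0.021,0.004]},
  ],
)

```text
$.increments[0]: bad value
```

Emit:
servo_tool(
  increments=[
    {"slide": [0.041,0.021,0.004]},
    {"slide": [0.041,0.021,0.004]},
    {"slide": [0.041,0.021,0.004]},
    {"slide": [0.041,0.021,0.004]},
    {"slide": [0.041,0.021,0.004]},
    {"slide": [0.041,0.021,0.004]},
    {"slide": [0.041,0.021,0.004]},
    {"slide": [0.041,0.021,0.004]},
  ],
)

```text
$.increments[0]: bad value
```

```bash
python3 - <<'E'
from loc import *
st(); a=snap('top','t1'); s=snap('scene','s1'); w=snap('wrist','w1')
c=cv2.resize(a[100:260,150:340],None,fx=3,fy=3,interpolation=cv2.INTER_CUBIC)
cv2.imwrite('pics/m1.png',c)
E
```

```text
t 0.9 local [-0.3376 -0.6333] z 0.2308 heading 84.04 want 83.69 w -0.0001 F [-1.27 -0.53 -0.48] q [-1.39  0.28  1.51 -0.    1.36 -1.28] tz [-0.     0.001 -1.   ]
```

View pics/w1.png

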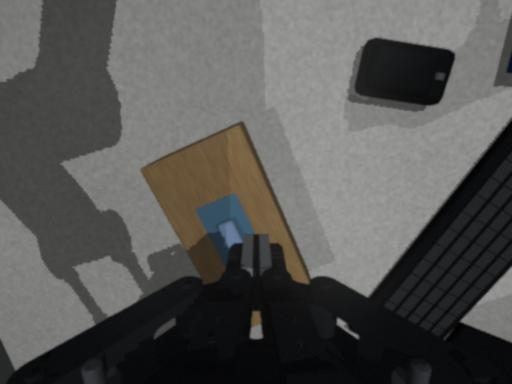

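View pics/m1.png

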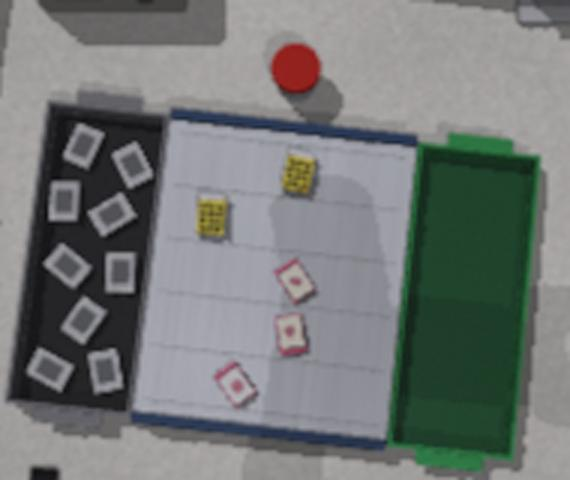

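The arm has not moved yet: every row needs both slide and spin. The pictures show the plate unchanged and the fingers shut over the far brown box.

Emit:
servo_tool(
  increments=[
    {"slide": [0.041,0.021,0.004],"spin": 0.3},
    {"slide": [0.041,0.021,0.004],"spin": 0},
    {"slide": [0.041,0.021,0.004],"spin": 0},
    {"slide": [0.041,0.021,0.004],"spin": 0},
    {"slide": [0.041,0.021,0.004],"spin": 0},
    {"slide": [0.041,0.021,0.004],"spin": 0},
    {"slide": [0.041,0.021,0.004],"spin": 0},
    {"slide": [0.041,0.021,0.004],"spin": 0},
  ],
)

```text
clock: 1.85
position: [0.3771, -0.2403, 0.1993]
ee_rot: [0.0, 0.748, 0.664, 0.0]
contact_force: [0.7, -0.1, -0.1]
width: -0.0002
```

Emit:
servo_tool(
  increments=[
    {"slide": [0.041,0.021,0.004],"spin": 0},
    {"slide": [0.041,0.021,0.004],"spin": 0},
    {"slide": [0.041,0.021,0.004],"spin": 0},
    {"slide": [0.041,0.021,0.004],"spin": 0},
    {"slide": [0.041,0.021,0.004],"spin": 0},
    {"slide": [0.041,0.021,0.004],"spin": 0},
    {"slide": [0.041,0.021,0.004],"spin": 0},
    {"slide": [0.041,0.021,0.004],"spin": 0},
  ],
)

```text
clock: 2.65
position: [0.5817, 0.0663, 0.167]
ee_rot: [0.0, 0.748, 0.664, -0.0]
contact_force: [0.3, -1.0, 0.5]
width: 0.0003
```

```bash
python3 - <<'E'
from loc import *
st(); a=snap('top','t1'); s=snap('scene','s1'); w=snap('wrist','w1')
c=cv2.resize(a[100:260,150:340],None,fx=3,fy=3,interpolation=cv2.INTER_CUBIC)
cv2.imwrite('pics/m1.png',c)
E
```

```text
t 2.65 local [0.0021 0.0227] z 0.167 heading 83.25 want 83.69 w 0.0003 F [ 0.28 -1.04  0.47] q [-0.01  0.33  1.59 -0.    1.22  0.11] tz [-0. -0. -1.]
```

View pics/w1.png

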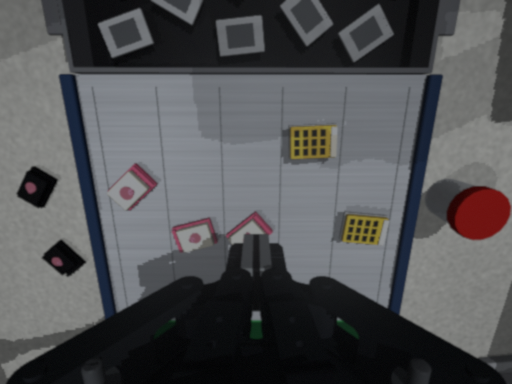

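View pics/m1.png

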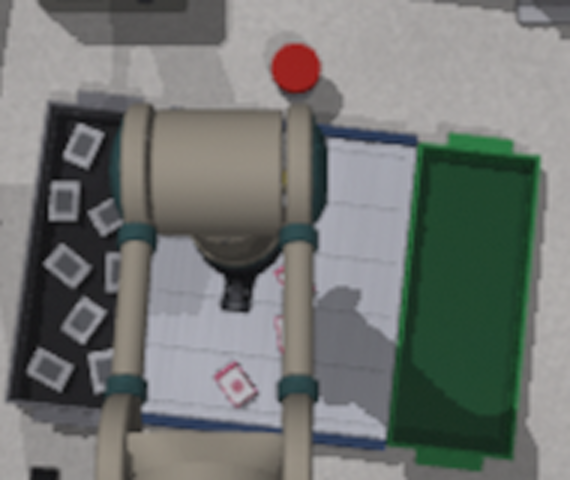

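The wrist view shows block C at (131,187), B at (194,236), A at (249,228) and the moulds at (311,142) and (364,230). I'll use this to cross-check the top-camera positions.

```bash
python3 - <<'E'
from loc import *
s,R,l=st(); c=eyes.calibration('wrist'); H=np.array(c['hand_eye']); print(H.round(3))
o=R@H[:3,3]+s['position']
for n,u,v,z in [('A',249,228,.056),('B',194,236,.056),('C',131,187,.056),('mB',311,142,.06),('mA',364,230,.06),('plate L corner',78,74,.042),('Lrim outer',62,74,.048),('Rrim outer',440,74,.048)]:
    d=R@H[:3,:3]@np.array([(u-c['cx'])/c['fx'],(v-c['cy'])/c['fy'],1]); w=o+d*(z-o[2])/d[2]
    d=w[:2]-p[:2]; cs,sn=np.cos(p[2]),np.sin(p[2]); print(n,np.round([cs*d[0]+sn*d[1],-sn*d[0]+cs*d[1]],4))
E
```

```text
t 2.8 local [0.0021 0.0232] z 0.1663 heading 83.48 want 83.69 w 0.0002 F [-0.86 -0.92  0.98] q [-0.    0.33  1.59  0.    1.22  0.11] tz [-0.001  0.    -1.   ]
[[-0.    -0.954 -0.3    0.076]
 [ 1.     0.    -0.     0.   ]
 [ 0.    -0.3    0.954 -0.142]
 [ 0.     0.     0.     1.   ]]
A [-0.0047 -0.0141]
B [-0.0586 -0.0225]
C [-0.1134  0.0275]
mB [0.0501 0.0687]
mA [ 0.1052 -0.0147]
plate L corner [-0.1521  0.1258]
Lrim outer [-0.1622  0.1252]
Rrim outer [0.1586 0.124 ]
```

The wrist-camera positions agree with the top camera to within 6 mm (most within 4). Moving behind block A and lowering.

Emit:
servo_tool(
  increments=[
    {"slide": [0.004,-0.003,0.03],"spin": 0},
    {"slide": [0.004,-0.003,0.03],"spin": 0},
    {"slide": [0,0,0.03],"spin": 0},
    {"slide": [0,0,0.02],"spin": 0},
    {"slide": [0,0,0.006],"spin": 0},
    {"slide": [0,0,0.005],"spin": 0},
    {"slide": [0,0,0],"spin": 0},
  ],
)

```text
clock: 3.5
position: [0.576, 0.0725, 0.0467]
ee_rot: [0.0, 0.747, 0.665, 0.0]
contact_force: [-0.4, 0.0, -0.9]
width: -0.0002
```

```bash
python3 - <<'E'
from loc import *
st(); w=snap('wrist','w2'); s=snap('scene','s2'); cv2.imwrite('pics/s2c.png',cv2.resize(s[140:260,170:350],None,fx=4,fy=4,interpolation=cv2.INTER_CUBIC))
E
```

```text
t 3.5 local [-0.0042  0.0283] z 0.0467 heading 83.33 want 83.69 w -0.0002 F [-0.37  0.04 -0.94] q [ 0.01  0.44  1.75 -0.    0.95  0.12] tz [ 0. -0. -1.]
```

View pics/w2.png

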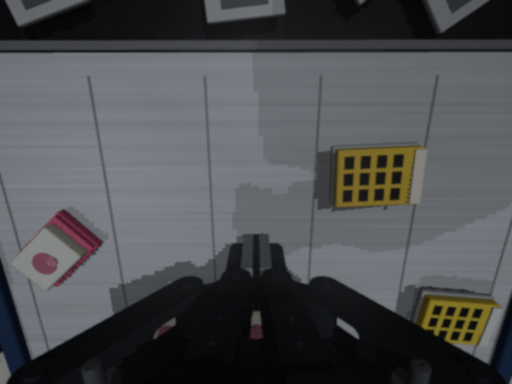

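View pics/s2c.png

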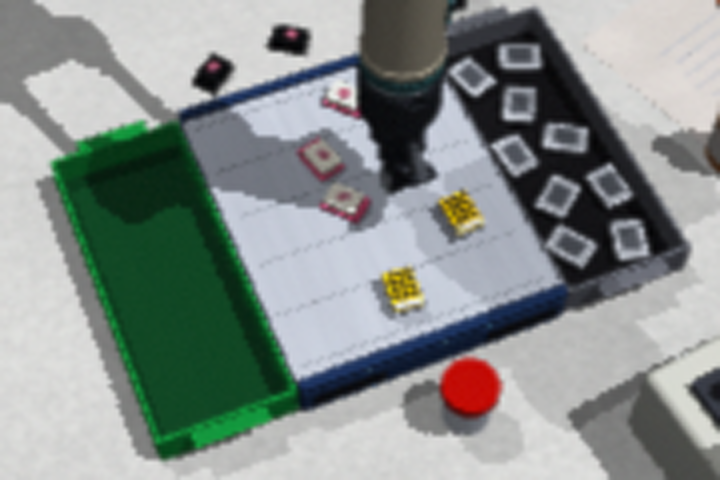

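The fingers are down just behind block A, clear of the moulds. Pushing toward the tray with the tips at z ≈ 45 mm.

Emit:
servo_tool(
  increments=[
    {"slide": [0,0,0.0015],"spin": 0},
    {"slide": [-0.008,0,0],"spin": 0},
    {"slide": [-0.008,0,0],"spin": 0},
    {"slide": [-0.01,0,0],"spin": 0},
    {"slide": [-0.01,0,0],"spin": 0},
    {"slide": [-0.01,0,0],"spin": 0},
    {"slide": [-0.01,0,0],"spin": 0},
    {"slide": [-0.01,0,0],"spin": 0},
  ],
)

```text
clock: 4.4
position: [0.5682, 0.0065, 0.0448]
ee_rot: [0.0, 0.747, 0.665, -0.0]
contact_force: [0.0, 0.8, -0.5]
width: 0.0003
```

```bash
python3 - <<'E'
from loc import *
st(); s=snap('scene','s3'); cv2.imwrite('pics/s3c.png',cv2.resize(s[140:260,170:350],None,fx=4,fy=4,interpolation=cv2.INTER_CUBIC))
E
```

```text
t 4.4 local [-0.0047 -0.0382] z 0.0448 heading 83.39 want 83.69 w 0.0003 F [ 0.04  0.77 -0.47] q [-0.11  0.43  1.78 -0.    0.93  0.  ] tz [ 0. -0. -1.]
```

View pics/s3c.png

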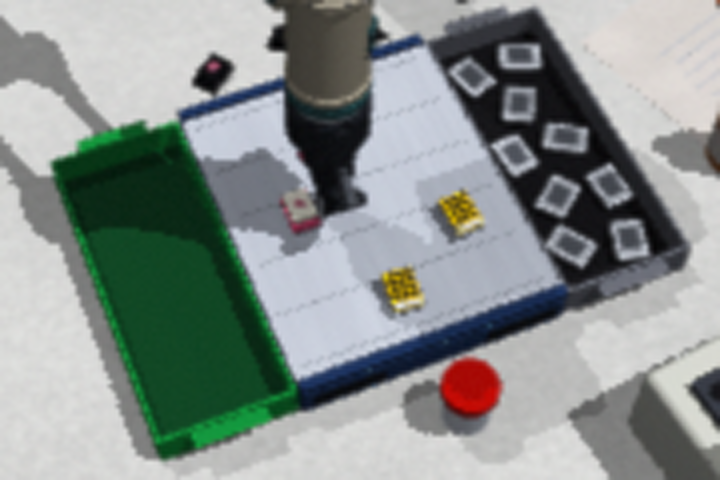

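Block A, at (300,210) in the crop, has squared up against the fingers and is sliding. Continuing.

Emit:
servo_tool(
  increments=[
    {"slide": [-0.01,0,0],"spin": 0},
    {"slide": [-0.01,0,0],"spin": 0},
    {"slide": [-0.01,0,0],"spin": 0},
    {"slide": [-0.01,0,0],"spin": 0},
    {"slide": [-0.01,0,0],"spin": 0},
    {"slide": [-0.01,0,0],"spin": 0},
  ],
)

```text
clock: 5.05
position: [0.5613, -0.0529, 0.0448]
ee_rot: [0.0, 0.747, 0.665, -0.0]
contact_force: [0.2, -1.0, 0.1]
width: 0.0001
```

```bash
python3 - <<'E'
from loc import *
st(); s=snap('scene','s4'); cv2.imwrite('pics/s4c.png',cv2.resize(s[140:260,170:350],None,fx=4,fy=4,interpolation=cv2.INTER_CUBIC))
E
```

```text
t 5.05 local [-0.0051 -0.098 ] z 0.0448 heading 83.4 want 83.69 w 0.0001 F [ 0.22 -0.98  0.12] q [-0.22  0.42  1.79 -0.    0.93 -0.1 ] tz [ 0. -0. -1.]
```

View pics/s4c.png

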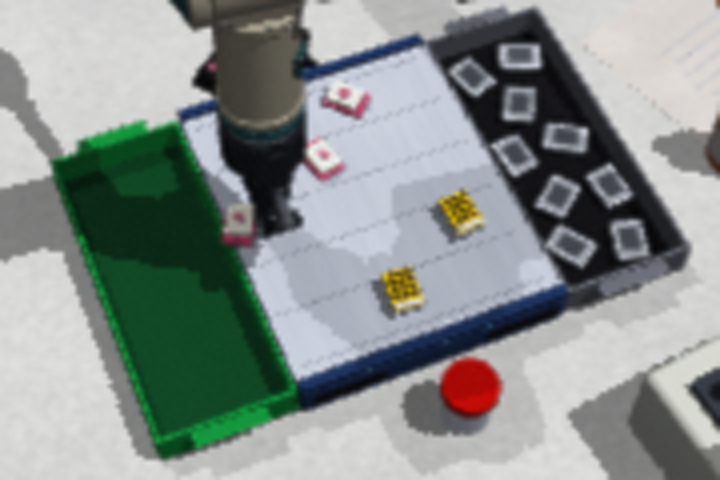

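Emit:
servo_tool(
  increments=[
    {"slide": [-0.01,0,0],"spin": 0},
    {"slide": [-0.01,0,0],"spin": 0},
    {"slide": [-0.01,0,0],"spin": 0},
    {"slide": [-0.01,0,0],"spin": 0},
    {"slide": [-0.01,0,0],"spin": 0},
    {"slide": [-0.005,0,0],"spin": 0},
    {"slide": [0,0,0],"spin": 0},
  ],
)

```text
clock: 5.8
position: [0.5551, -0.1075, 0.0448]
ee_rot: [0.0, 0.747, 0.665, -0.0]
contact_force: [-0.5, -0.2, -0.4]
width: -0.0
```

```bash
python3 - <<'E'
from loc import *
st(); s=snap('scene','s5'); cv2.imwrite('pics/s5c.png',cv2.resize(s[140:260,170:350],None,fx=4,fy=4,interpolation=cv2.INTER_CUBIC))
E
```

```text
t 5.8 local [-0.0053 -0.153 ] z 0.0448 heading 83.34 want 83.69 w -0.0 F [-0.47 -0.23 -0.39] q [-0.31  0.43  1.79 -0.    0.93 -0.2 ] tz [ 0. -0. -1.]
```

View pics/s5c.png

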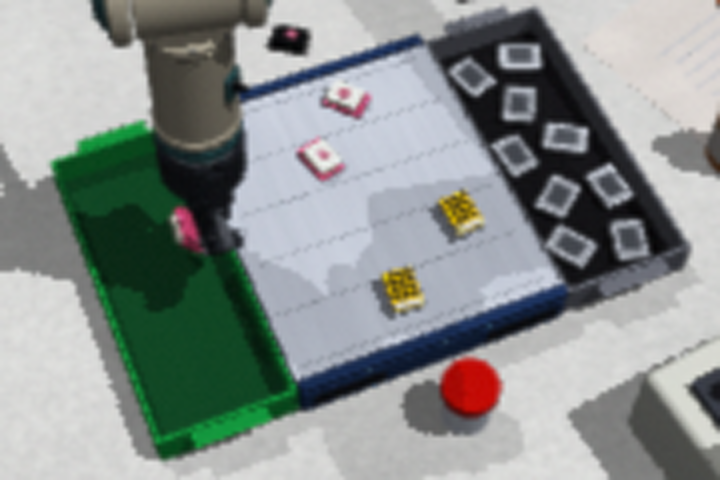

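Emit:
servo_tool(
  increments=[
    {"slide": [-0.01,0,0],"spin": 0},
    {"slide": [0,0,0],"spin": 0},
    {"slide": [0,0,-0.025],"spin": 0},
    {"slide": [0,0,-0.03],"spin": 0},
    {"slide": [0.047,-0.013,0],"spin": 0},
    {"slide": [0.047,-0.013,0],"spin": 0},
    {"slide": [0.047,-0.013,0],"spin": 0},
    {"slide": [0.047,-0.014,0],"spin": 0},
  ],
)

```text
clock: 6.65
position: [0.5226, 0.0779, 0.1]
ee_rot: [0.0, 0.747, 0.665, 0.0]
contact_force: [0.1, -0.3, 0.1]
width: 0.0001
```

```bash
python3 - <<'E'
from loc import *
st(); s=snap('scene','s6'); cv2.imwrite('pics/s6c.png',cv2.resize(s[140:260,170:350],None,fx=4,fy=4,interpolation=cv2.INTER_CUBIC))
E
```

```text
t 6.65 local [-0.0579  0.0278] z 0.1 heading 83.36 want 83.69 w 0.0001 F [ 0.09 -0.31  0.15] q [0.02 0.32 1.8  0.   1.02 0.13] tz [ 0.001  0.    -1.   ]
```

View pics/s6c.png

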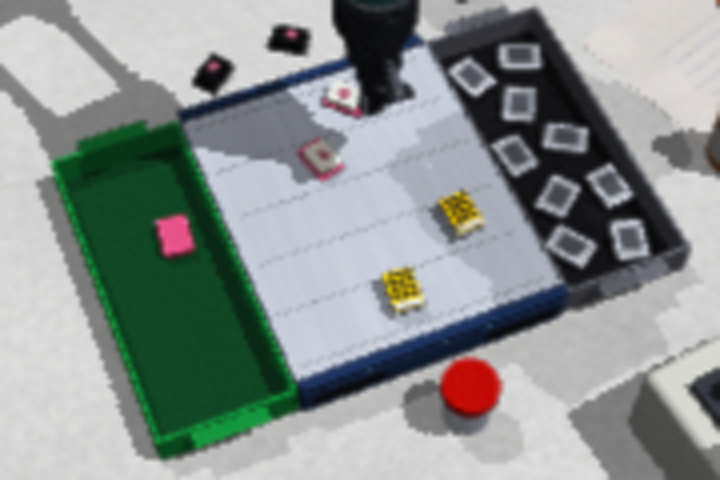

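Block A lies in the tray at (175,236) in the crop, bottom up. Now block B.

Emit:
servo_tool(
  increments=[
    {"slide": [0,0,0.03],"spin": 0},
    {"slide": [0,0,0.02],"spin": 0},
    {"slide": [-0.003,0,0.005],"spin": 0},
    {"slide": [-0.008,0,0],"spin": 0},
    {"slide": [-0.008,0,0],"spin": 0},
    {"slide": [-0.01,0,0],"spin": 0},
    {"slide": [-0.01,0,0],"spin": 0},
    {"slide": [-0.01,0,0],"spin": 0},
  ],
)

```text
clock: 7.5
position: [0.5177, 0.0264, 0.0455]
ee_rot: [0.001, 0.747, 0.665, 0.001]
contact_force: [-0.0, 0.8, 2.3]
width: 0.0001
```

```bash
python3 - <<'E'
from loc import *
st(); s=snap('scene','s7'); cv2.imwrite('pics/s7c.png',cv2.resize(s[140:260,170:350],None,fx=4,fy=4,interpolation=cv2.INTER_CUBIC))
E
```

```text
t 7.5 local [-0.0571 -0.024 ] z 0.0455 heading 83.36 want 83.69 w 0.0001 F [-0.01  0.81  2.29] q [-0.08  0.37  1.89  0.    0.88  0.03] tz [ 0.002  0.    -1.   ]
```

View pics/s7c.png

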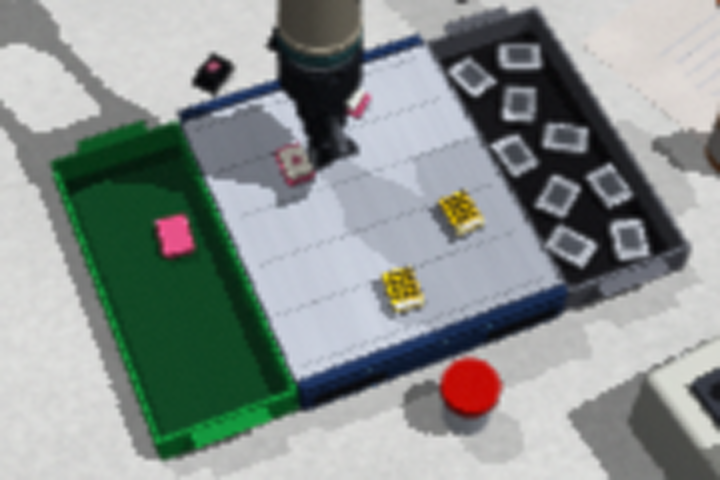

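Block B is sliding too. The upward force reads 2.3 N, slightly above noise, so I'll do a shorter step and check it.

Emit:
servo_tool(
  increments=[
    {"slide": [-0.01,0,-0.0005],"spin": 0},
    {"slide": [-0.01,0,0],"spin": 0},
    {"slide": [-0.01,0,0],"spin": 0},
  ],
)

```text
clock: 7.85
position: [0.5137, -0.003, 0.0454]
ee_rot: [0.0, 0.747, 0.665, 0.0]
contact_force: [-0.8, 1.1, 1.6]
width: 0.0001
```

```bash
python3 - <<'E'
from loc import *
st(); s=snap('scene','s8'); cv2.imwrite('pics/s8c.png',cv2.resize(s[140:260,170:350],None,fx=4,fy=4,interpolation=cv2.INTER_CUBIC))
E
```

```text
t 7.85 local [-0.0579 -0.0536] z 0.0454 heading 83.41 want 83.69 w 0.0001 F [-0.78  1.15  1.59] q [-0.14  0.36  1.9   0.    0.88 -0.03] tz [ 0.  0. -1.]
```

View pics/s8c.png

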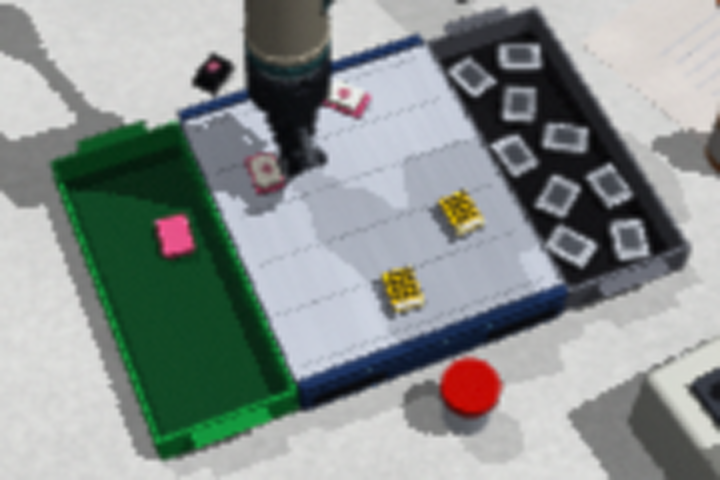

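Emit:
servo_tool(
  increments=[
    {"slide": [-0.01,0,0],"spin": 0},
    {"slide": [-0.01,0,0],"spin": 0},
    {"slide": [-0.01,0,0],"spin": 0},
    {"slide": [-0.01,0,0],"spin": 0},
    {"slide": [-0.01,0,0],"spin": 0},
    {"slide": [-0.01,0,0],"spin": 0},
    {"slide": [-0.01,0,0],"spin": 0},
    {"slide": [-0.01,0,0],"spin": 0},
  ],
)

```text
clock: 8.7
position: [0.5045, -0.0826, 0.0453]
ee_rot: [0.0, 0.747, 0.665, -0.0]
contact_force: [0.8, -0.3, -0.1]
width: -0.0
```

```bash
python3 - <<'E'
from loc import *
st(); s=snap('scene','s9'); cv2.imwrite('pics/s9c.png',cv2.resize(s[140:260,170:350],None,fx=4,fy=4,interpolation=cv2.INTER_CUBIC))
E
```

```text
t 8.7 local [-0.0583 -0.1338] z 0.0453 heading 83.41 want 83.69 w -0.0 F [ 0.77 -0.28 -0.06] q [-0.3   0.36  1.91 -0.    0.87 -0.18] tz [-0. -0. -1.]
```

View pics/s9c.png

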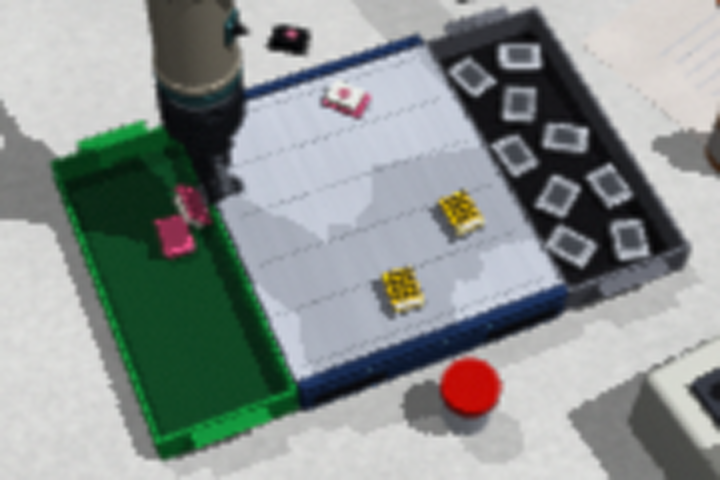

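Block B is tipping over the edge at (190,205) in the crop. I'll finish its push, then lift and go behind block C.

Emit:
servo_tool(
  increments=[
    {"slide": [-0.01,0,0],"spin": 0},
    {"slide": [-0.01,0,0],"spin": 0},
    {"slide": [-0.01,0,0],"spin": 0},
    {"slide": [0,0,-0.025],"spin": 0},
    {"slide": [0,0,-0.03],"spin": 0},
    {"slide": [0.047,-0.011,0],"spin": 0},
    {"slide": [0.047,-0.011,0],"spin": 0},
    {"slide": [0.047,-0.011,0],"spin": 0},
  ],
)

```text
clock: 9.55
position: [0.4846, 0.033, 0.1007]
ee_rot: [0.0, 0.747, 0.665, 0.0]
contact_force: [0.9, 0.3, -0.5]
width: -0.0004
```

Emit:
servo_tool(
  increments=[
    {"slide": [0.047,-0.011,0],"spin": 0},
    {"slide": [0.047,-0.012,0],"spin": 0},
    {"slide": [0,0,0],"spin": 0},
  ],
)

```text
clock: 9.85
position: [0.4713, 0.1331, 0.1003]
ee_rot: [-0.001, 0.745, 0.668, 0.001]
contact_force: [-0.1, -0.3, -0.2]
width: -0.0003
```

```bash
python3 - <<'E'
from loc import *
st(); s=snap('scene','s10'); cv2.imwrite('pics/s10c.png',cv2.resize(s[140:260,170:350],None,fx=4,fy=4,interpolation=cv2.INTER_CUBIC)); snap('wrist','w10')
E
```

```text
t 9.85 local [-0.115  0.077] z 0.1003 heading 83.76 want 83.69 w -0.0003 F [-0.11 -0.26 -0.16] q [0.13 0.26 1.88 0.   1.   0.24] tz [-0.     0.002 -1.   ]
```

View pics/s10c.png

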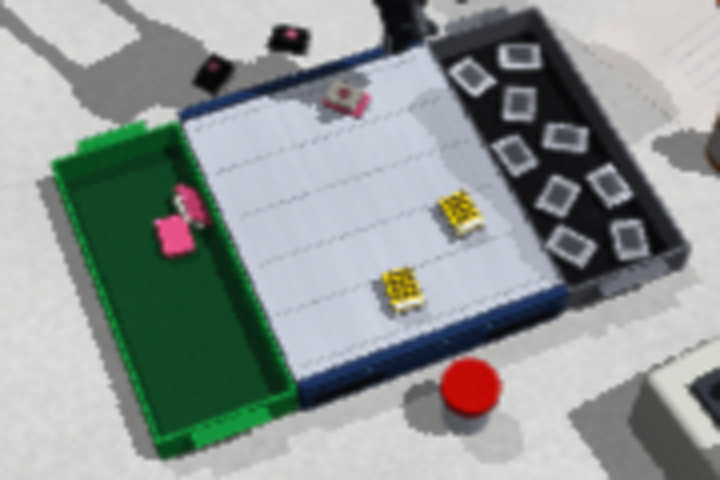

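View pics/w10.png

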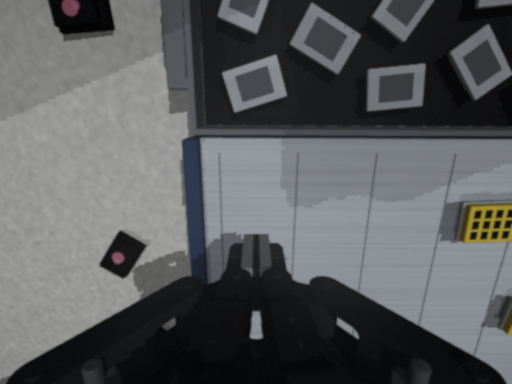

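Block B is in the tray, standing on edge beside the near wall at (190,205); I'll check it later. Now block C.

Emit:
servo_tool(
  increments=[
    {"slide": [0,0,0.03],"spin": 0},
    {"slide": [0,0,0.02],"spin": 0},
    {"slide": [-0.003,0,0.0045],"spin": 0},
    {"slide": [-0.008,0,0],"spin": 0},
    {"slide": [-0.008,0,0],"spin": 0},
    {"slide": [-0.01,0,0],"spin": 0},
    {"slide": [-0.01,0,0],"spin": 0},
    {"slide": [-0.01,0,0],"spin": 0},
  ],
)

```text
clock: 10.75
position: [0.4672, 0.0786, 0.0464]
ee_rot: [0.001, 0.747, 0.665, 0.0]
contact_force: [-0.6, -0.5, 1.0]
width: -0.0001
```

```bash
python3 - <<'E'
from loc import *
st(); s=snap('scene','s11'); cv2.imwrite('pics/s11c.png',cv2.resize(s[140:260,170:350],None,fx=4,fy=4,interpolation=cv2.INTER_CUBIC)); t=snap('top','t11')
cv2.imwrite('pics/t11c.png',cv2.resize(t[128:258,150:335],None,fx=4.3,fy=4.3,interpolation=cv2.INTER_CUBIC))
E
```

```text
t 10.75 local [-0.113   0.0224] z 0.0464 heading 83.39 want 83.69 w -0.0001 F [-0.59 -0.5   1.02] q [ 0.02  0.31  1.99 -0.    0.84  0.14] tz [ 0.001 -0.    -1.   ]
```

View pics/s11c.png

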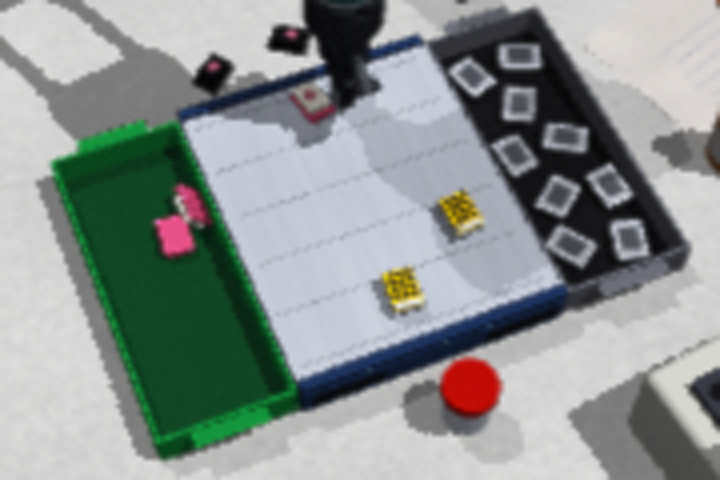

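View pics/t11c.png

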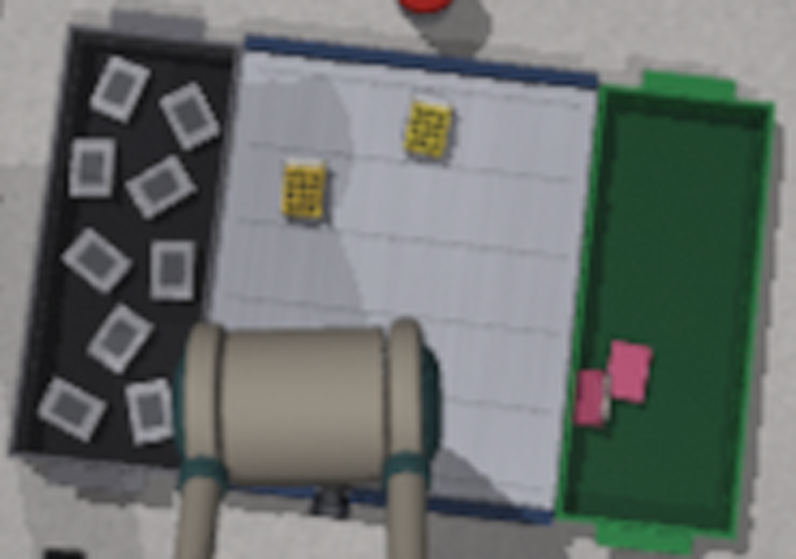

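Blocks A and B are both inside the tray: A flat at (630,372) in the top crop, B leaning on the near wall at (592,398). The moulds have not moved. Block C has squared up, so I'll continue its push.

Emit:
servo_tool(
  increments=[
    {"slide": [-0.01,0,0.001],"spin": 0},
    {"slide": [-0.01,0,0],"spin": 0},
    {"slide": [-0.01,0,0],"spin": 0},
    {"slide": [-0.01,0,0],"spin": 0},
    {"slide": [-0.01,0,0],"spin": 0},
    {"slide": [-0.01,0,0],"spin": 0},
    {"slide": [-0.01,0,0],"spin": 0},
    {"slide": [-0.01,0,0],"spin": 0},
  ],
)

```text
clock: 11.65
position: [0.4562, -0.0004, 0.0443]
ee_rot: [-0.001, 0.747, 0.665, -0.001]
contact_force: [0.9, -0.1, -0.0]
width: -0.0
```

```bash
python3 - <<'E'
from loc import *
st(); s=snap('scene','s12'); cv2.imwrite('pics/s12c.png',cv2.resize(s[140:260,170:350],None,fx=4,fy=4,interpolation=cv2.INTER_CUBIC))
E
```

```text
t 11.65 local [-0.1153 -0.0573] z 0.0443 heading 83.39 want 83.69 w -0.0 F [ 0.92 -0.12 -0.02] q [-0.15  0.3   2.02  0.    0.83 -0.04] tz [-0.003  0.001 -1.   ]
```

View pics/s12c.png

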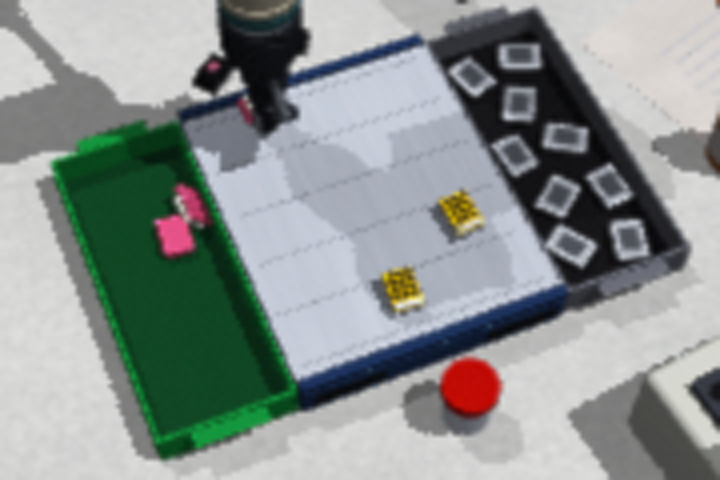

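Only a sliver of block C shows, at (247,108) in the crop, left and front of the fingers. It seems to be slipping toward the front rim, so I'll back off and look.

Emit:
servo_tool(
  increments=[
    {"slide": [0.015,0,0],"spin": 0},
    {"slide": [0,0,-0.03],"spin": 0},
    {"slide": [0.03,0,-0.03],"spin": 0},
    {"slide": [0.04,0,-0.03],"spin": 0},
    {"slide": [0,0,0],"spin": 0},
  ],
)

```text
clock: 12.2
position: [0.4693, 0.0879, 0.138]
ee_rot: [0.001, 0.745, 0.667, 0.003]
contact_force: [0.6, -1.3, 0.2]
width: -0.0001
```

```bash
python3 - <<'E'
from loc import *
st(); s=snap('scene','s13'); cv2.imwrite('pics/s13c.png',cv2.resize(s[140:260,170:350],None,fx=4,fy=4,interpolation=cv2.INTER_CUBIC)); t=snap('top','t13'); snap('wrist','w13')
cv2.imwrite('pics/t13c.png',cv2.resize(t[128:258,150:335],None,fx=4.3,fy=4.3,interpolation=cv2.INTER_CUBIC))
E
```

```text
t 12.2 local [-0.112   0.0319] z 0.138 heading 83.61 want 83.69 w -0.0001 F [ 0.56 -1.32  0.18] q [0.04 0.2  1.86 0.   1.08 0.15] tz [ 0.006  0.002 -1.   ]
```

View pics/s13c.png

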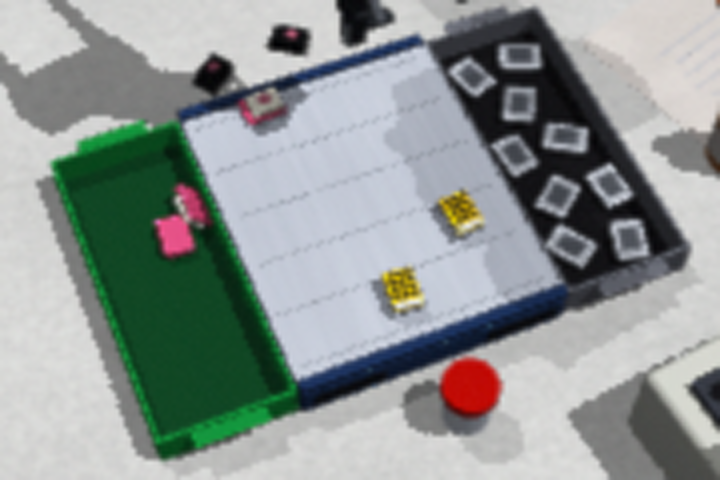

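View pics/t13c.png

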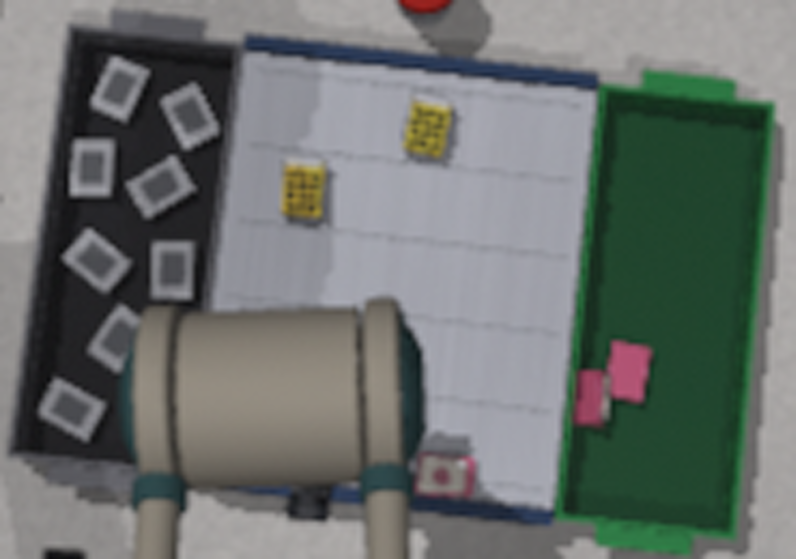

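View pics/w13.png

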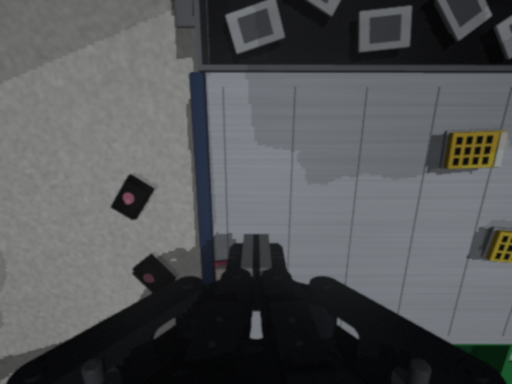

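Block C has turned with its length along plate y and lies near the front rim at (443,477) in the top crop. Measuring its position.

```bash
python3 - <<'E'
from loc import *
cs,sn=np.cos(p[2]),np.sin(p[2])
def L(x,y,z):
    w=ray('top',*px(x,y),z); d=w[:2]-p[:2]; return np.round([cs*d[0]+sn*d[1],-sn*d[0]+cs*d[1]],4)
t=cv2.imread('pics/t13.png'); cv2.imwrite('pics/z13.png',cv2.resize(t[222:255,235:285],None,fx=14,fy=14,interpolation=cv2.INTER_CUBIC))
print(L(443,477,.056))
E
```

```text
[-0.1387 -0.0487]
```

View pics/z13.png

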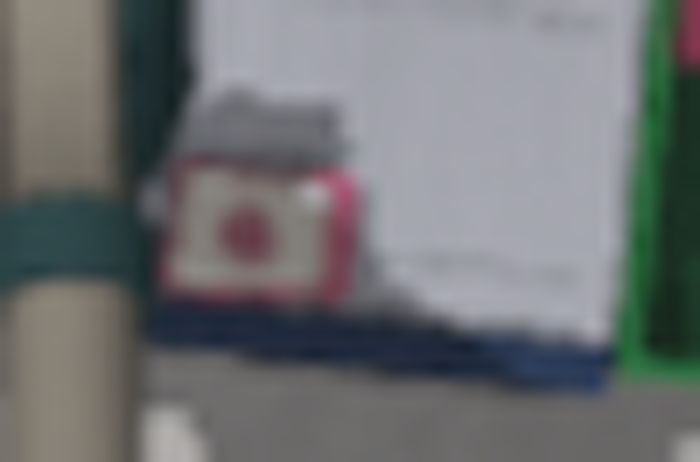

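Block C lies against the front rim, centred at about (-139,-50) with its trailing end at y ≈ -31. I'll push that end with the fingers centred at x = -134, which keeps them clear of the rim.

Emit:
servo_tool(
  increments=[
    {"slide": [-0.02,-0.011,0],"spin": 0},
    {"slide": [-0.02,-0.011,0.03],"spin": 0},
    {"slide": [-0.002,0,0.03],"spin": 0},
    {"slide": [0,0,0.02],"spin": 0},
    {"slide": [0,0,0.008],"spin": 0},
    {"slide": [0,0,0],"spin": 0},
  ],
)

```text
clock: 12.95
position: [0.4387, 0.0447, 0.045]
ee_rot: [-0.002, 0.747, 0.665, -0.002]
contact_force: [0.2, -0.1, 0.3]
width: -0.0
```

```bash
python3 - <<'E'
from loc import *
st(); s=snap('scene','s14'); cv2.imwrite('pics/s14c.png',cv2.resize(s[140:260,170:350],None,fx=4,fy=4,interpolation=cv2.INTER_CUBIC)); snap('wrist','w14')
E
```

```text
t 12.95 local [-0.1377 -0.0145] z 0.045 heading 83.33 want 83.69 w -0.0 F [ 0.18 -0.15  0.26] q [-0.06  0.28  2.05 -0.    0.82  0.06] tz [-0.005 -0.    -1.   ]
```

View pics/s14c.png

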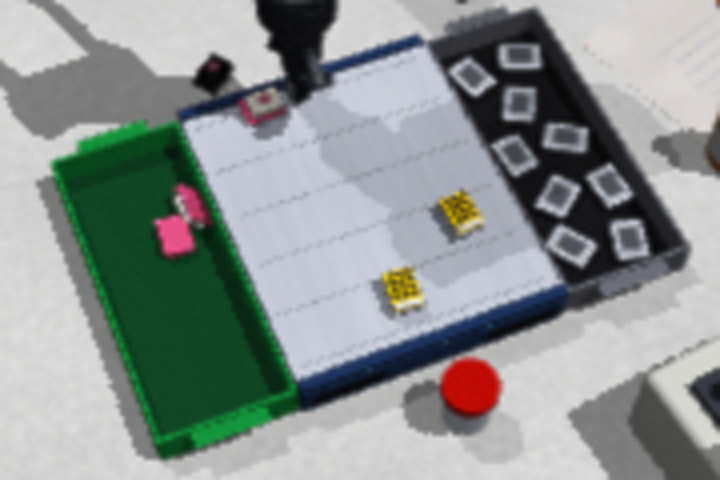

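View pics/w14.png

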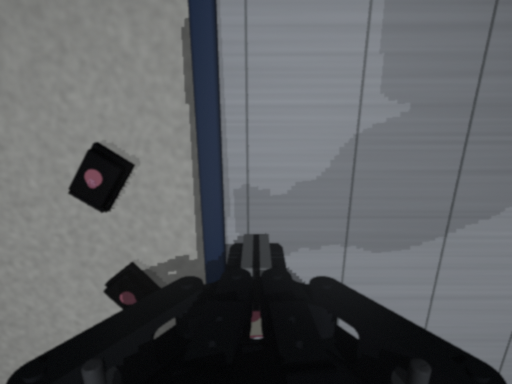

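Emit:
servo_tool(
  increments=[
    {"slide": [0,0.003,0],"spin": 0},
    {"slide": [-0.008,0.0005,0],"spin": 0},
    {"slide": [-0.008,0,0],"spin": 0},
    {"slide": [-0.01,0,0],"spin": 0},
    {"slide": [-0.01,0,0],"spin": 0},
    {"slide": [-0.01,0,0],"spin": 0},
    {"slide": [-0.01,0,0],"spin": 0},
  ],
)

```text
clock: 13.75
position: [0.4378, -0.0116, 0.0469]
ee_rot: [0.0, 0.747, 0.665, 0.0]
contact_force: [0.1, 1.5, 2.4]
width: 0.0002
```

```bash
python3 - <<'E'
from loc import *
st(); s=snap('scene','s15'); cv2.imwrite('pics/s15c.png',cv2.resize(s[140:260,170:350],None,fx=4,fy=4,interpolation=cv2.INTER_CUBIC)); t=snap('top','t15')
cv2.imwrite('pics/t15c.png',cv2.resize(t[128:258,150:335],None,fx=4.3,fy=4.3,interpolation=cv2.INTER_CUBIC))
E
```

```text
t 13.75 local [-0.1323 -0.0705] z 0.0469 heading 83.37 want 83.69 w 0.0002 F [0.07 1.45 2.38] q [-0.19  0.27  2.06  0.    0.82 -0.07] tz [ 0. -0. -1.]
```

View pics/s15c.png

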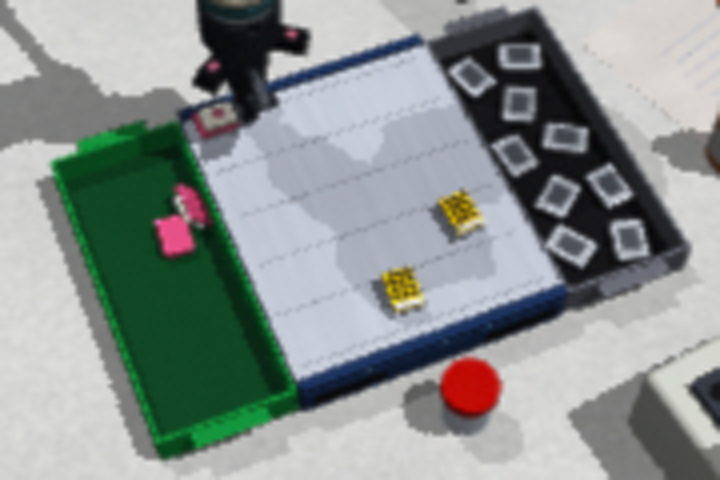

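View pics/t15c.png

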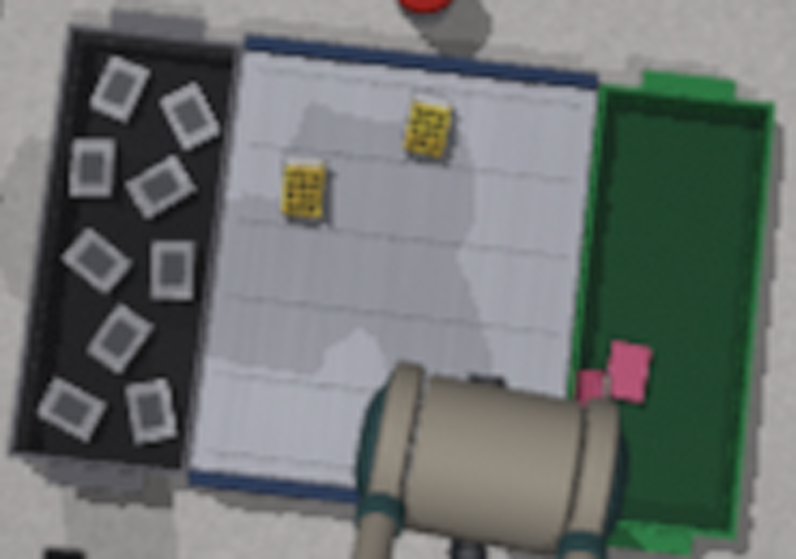

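Block C is sliding straight along the rim, at (215,118) in the scene crop. Pushing it on over the end.

Emit:
servo_tool(
  increments=[
    {"slide": [-0.01,-0.001,0],"spin": 0},
    {"slide": [-0.01,-0.001,0],"spin": 0},
    {"slide": [-0.01,0,0],"spin": 0},
    {"slide": [-0.01,0,0],"spin": 0},
    {"slide": [-0.01,0,0],"spin": 0},
    {"slide": [-0.01,0,0],"spin": 0},
    {"slide": [-0.01,0,0],"spin": 0},
    {"slide": [0,0,0],"spin": 0},
  ],
)

```text
clock: 14.65
position: [0.4275, -0.0811, 0.0466]
ee_rot: [-0.0, 0.747, 0.665, -0.0]
contact_force: [0.1, -0.3, 0.4]
width: 0.0001
```

```bash
python3 - <<'E'
from loc import *
st(); s=snap('scene','s16'); cv2.imwrite('pics/s16c.png',cv2.resize(s[140:260,170:350],None,fx=4,fy=4,interpolation=cv2.INTER_CUBIC))
E
```

```text
t 14.65 local [-0.135  -0.1408] z 0.0466 heading 83.32 want 83.69 w 0.0001 F [ 0.05 -0.31  0.44] q [-0.35  0.27  2.06 -0.    0.81 -0.23] tz [-0.001 -0.    -1.   ]
```

View pics/s16c.png

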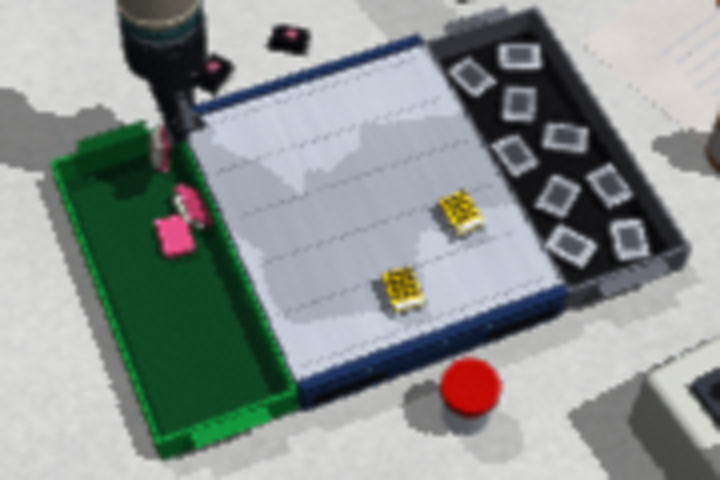

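Block C has tipped into the tray and may be standing on end at (160,150). Pushing a little further.

Emit:
servo_tool(
  increments=[
    {"slide": [-0.01,0,0],"spin": 0},
    {"slide": [-0.01,0,0],"spin": 0},
    {"slide": [-0.01,0,0],"spin": 0},
    {"slide": [0,0,0],"spin": 0},
  ],
)

```text
clock: 15.1
position: [0.4246, -0.111, 0.0468]
ee_rot: [0.0, 0.747, 0.665, -0.0]
contact_force: [0.0, 0.7, -0.2]
width: -0.0002
```

```bash
python3 - <<'E'
from loc import *
st(); s=snap('scene','s17'); cv2.imwrite('pics/s17c.png',cv2.resize(s[140:260,170:350],None,fx=4,fy=4,interpolation=cv2.INTER_CUBIC))
E
```

```text
t 15.1 local [-0.1346 -0.1708] z 0.0468 heading 83.33 want 83.69 w -0.0002 F [ 0.05  0.68 -0.23] q [-0.41  0.27  2.06 -0.    0.82 -0.3 ] tz [ 0.    -0.001 -1.   ]
```

View pics/s17c.png

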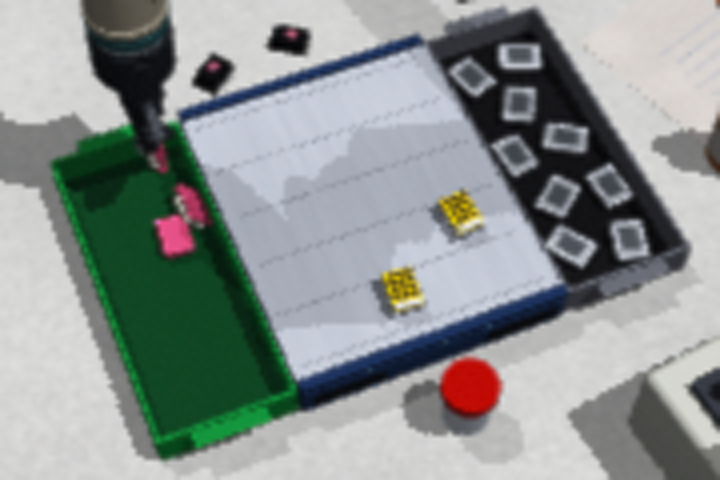

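Emit:
servo_tool(
  increments=[
    {"slide": [0,0,-0.03],"spin": 0},
    {"slide": [0,0,-0.04],"spin": 0},
    {"slide": [-0.02,0.02,-0.04],"spin": 0},
    {"slide": [-0.04,0.02,-0.03],"spin": 0},
    {"slide": [-0.04,0.02,0],"spin": 0},
    {"slide": [0,0,0],"spin": 0},
  ],
)

```text
clock: 15.75
position: [0.4745, -0.2181, 0.1859]
ee_rot: [0.004, 0.748, 0.664, 0.0]
contact_force: [-0.7, 0.6, -0.8]
width: -0.0004
```

```bash
python3 - <<'E'
from loc import *
st(); s=snap('scene','s18'); cv2.imwrite('pics/s18c.png',cv2.resize(s[140:260,170:350],None,fx=4,fy=4,interpolation=cv2.INTER_CUBIC)); t=snap('top','t18'); snap('wrist','w18')
cv2.imwrite('pics/t18c.png',cv2.resize(t[128:258,150:335],None,fx=4.3,fy=4.3,interpolation=cv2.INTER_CUBIC))
E
```

```text
t 15.75 local [-0.0732 -0.2717] z 0.1859 heading 83.24 want 83.69 w -0.0004 F [-0.69  0.63 -0.81] q [-0.56  0.22  1.69 -0.    1.22 -0.44] tz [ 0.005 -0.005 -1.   ]
```

View pics/s18c.png

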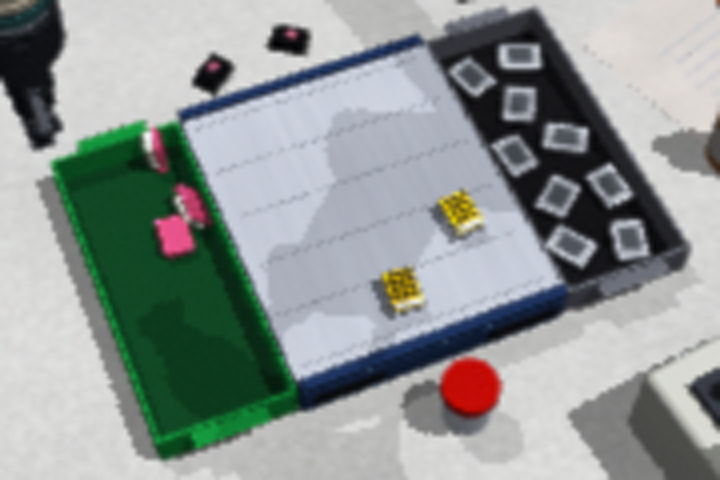

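View pics/t18c.png

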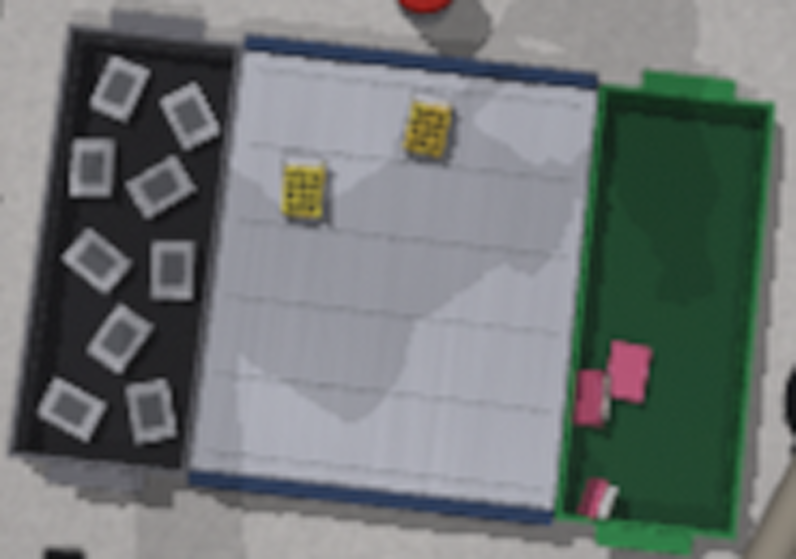

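View pics/w18.png

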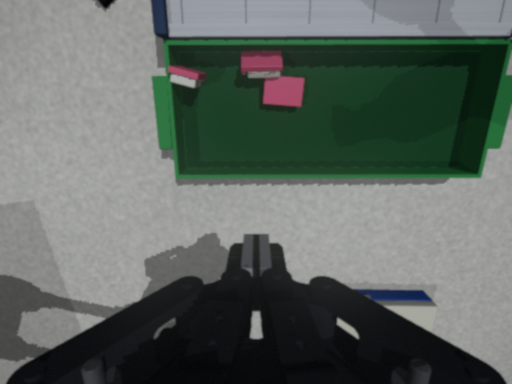

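All three are in the tray, but block C at (600,497) in the top crop looks as if it stands on end near the corner. Taking a closer look.

```bash
python3 - <<'E'
from loc import *
t=cv2.imread('pics/t18.png'); cv2.imwrite('pics/z18t.png',cv2.resize(t[200:256,276:326],None,fx=10,fy=10,interpolation=cv2.INTER_CUBIC))
w=cv2.imread('pics/w18.png'); cv2.imwrite('pics/z18w.png',cv2.resize(w[30:185,150:330],None,fx=4.4,fy=3.8,interpolation=cv2.INTER_CUBIC))
s=cv2.imread('pics/s18.png'); cv2.imwrite('pics/z18s.png',cv2.resize(s[160:210,185:235],None,fx=11,fy=11,interpolation=cv2.INTER_CUBIC))
E
```

```text
(no output)
```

View pics/z18t.png

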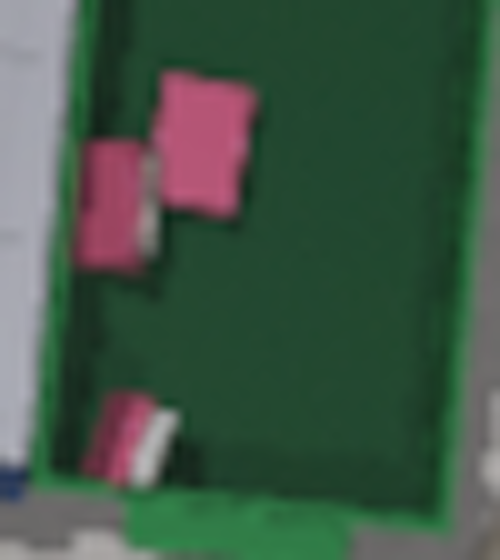

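View pics/z18w.png

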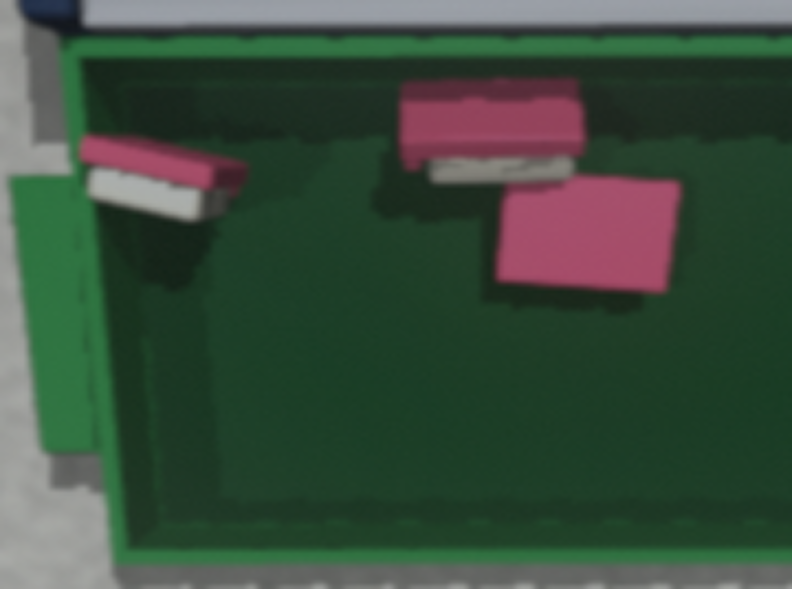

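View pics/z18s.png

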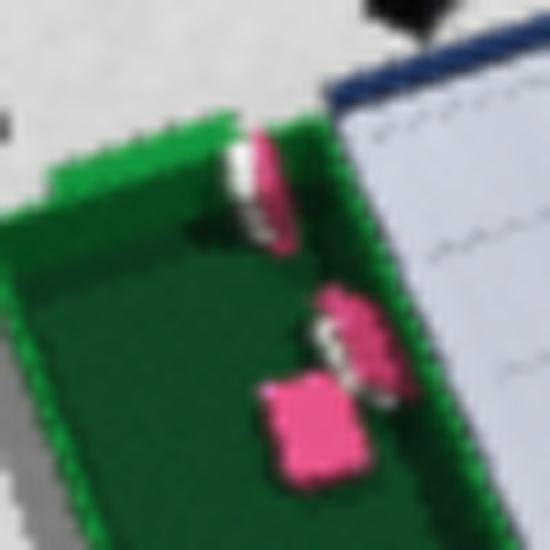

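Block C does stand on its short end near the front corner, with its top about 8 mm above the tray wall. That is not a sound place to leave it, so I'll work out where its plate-facing side is and tip it flat.

```bash
python3 - <<'E'
from loc import *
s,R,l=st(); c=eyes.calibration('wrist'); H=np.array(c['hand_eye'])
o=R@H[:3,3]+s['position']; cs,sn=np.cos(p[2]),np.sin(p[2])
def W(x,y,z):
    u,v=150+x/4.4,30+y/3.8
    d=R@H[:3,:3]@np.array([(u-c['cx'])/c['fx'],(v-c['cy'])/c['fy'],1]); w=o+d*(z-o[2])/d[2]
    d=w[:2]-p[:2]; return np.round([cs*d[0]+sn*d[1],-sn*d[0]+cs*d[1]],3)
def T(x,y,z):
    w=ray('top',276+x/10-.45,200+y/10-.45,z); d=w[:2]-p[:2]; return np.round([cs*d[0]+sn*d[1],-sn*d[0]+cs*d[1]],3)
for z in (.038,.046):
  print(z,'wrist: back-left',W(82,135,z),'back-right',W(245,163,z),'wax front-left',W(92,190,z),'wax fr-right',W(198,218,z))
print('wall corner inner',W(82,58,.038), 'outer',W(62,38,.038))
for z in (.030,.046):
  print(z,'top: boundary up',T(155,400,z),'boundary low',T(130,485,z),'wax up',T(180,415,z),'wax low',T(155,485,z))
print('top base edge: ',T(118,393,.006),T(82,470,.006)); print('tray inner corner top', T(50,470,.038))
E
```

```text
t 15.9 local [-0.0778 -0.2662] z 0.1839 heading 83.37 want 83.69 w -0.0001 F [ 0.15 -0.72  0.27] q [-0.56  0.22  1.7   0.    1.22 -0.44] tz [-0.002  0.002 -1.   ]
0.038 wrist: back-left [-0.159 -0.154] back-right [-0.125 -0.161] wax front-left [-0.158 -0.167] wax fr-right [-0.135 -0.173]
0.046 wrist: back-left [-0.156 -0.155] back-right [-0.123 -0.161] wax front-left [-0.156 -0.167] wax fr-right [-0.134 -0.174]
wall corner inner [-0.157 -0.137] outer [-0.161 -0.133]
0.03 top: boundary up [-0.129 -0.167] boundary low [-0.156 -0.162] wax up [-0.133 -0.176] wax low [-0.155 -0.17 ]
0.046 top: boundary up [-0.129 -0.166] boundary low [-0.156 -0.161] wax up [-0.133 -0.174] wax low [-0.155 -0.168]
top base edge:  [-0.128 -0.158] [-0.153 -0.149]
tray inner corner top [-0.154 -0.137]
```

Block C's plate-facing side is at y ≈ -155 to -161 with about 20 mm of space behind it, and its top is at 46 mm. I'll come down over the near wall and nudge its top toward -y.

Emit:
servo_tool(
  increments=[
    {"slide": [0.04,-0.018,0],"spin": 0},
    {"slide": [0.04,-0.018,0],"spin": 0},
    {"slide": [0.04,-0.018,0],"spin": 0},
    {"slide": [0.008,0,0],"spin": 0},
    {"slide": [0,0,0.04],"spin": 0},
    {"slide": [0,0,0.04],"spin": 0},
    {"slide": [0,0,0.02],"spin": 0},
    {"slide": [0,0,0],"spin": 0},
  ],
)

```text
clock: 16.7
position: [0.4294, -0.078, 0.082]
ee_rot: [-0.003, 0.746, 0.666, -0.002]
contact_force: [-0.2, -0.9, 0.8]
width: 0.0004
```

```bash
python3 - <<'E'
from loc import *
st(); s=snap('scene','s19'); cv2.imwrite('pics/s19c.png',cv2.resize(s[140:260,170:350],None,fx=4,fy=4,interpolation=cv2.INTER_CUBIC))
E
```

```text
t 16.7 local [-0.1334 -0.1375] z 0.082 heading 83.47 want 83.69 w 0.0004 F [-0.23 -0.93  0.8 ] q [-0.34  0.22  2.01 -0.    0.92 -0.23] tz [-0.007  0.002 -1.   ]
```

View pics/s19c.png

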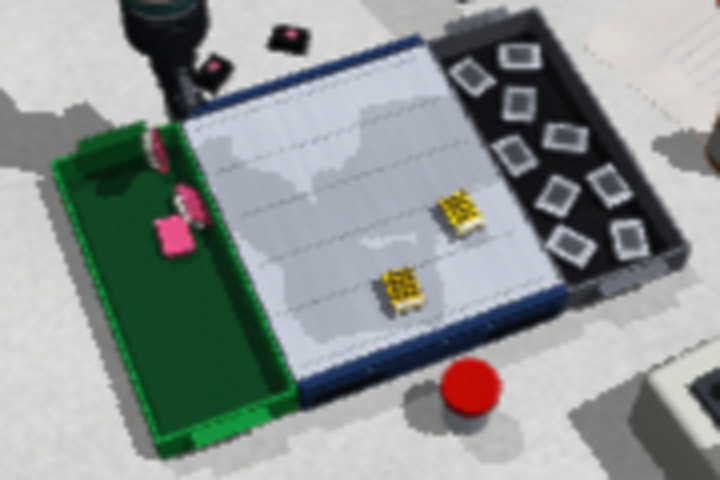

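Emit:
servo_tool(
  increments=[
    {"slide": [0,0,0.025],"spin": 0},
    {"slide": [0,0,0.012],"spin": 0},
    {"slide": [0,0,0],"spin": 0},
    {"slide": [-0.006,0,0],"spin": 0},
    {"slide": [0,0,0],"spin": 0},
  ],
)

```text
clock: 17.25
position: [0.4331, -0.0866, 0.049]
ee_rot: [0.002, 0.747, 0.665, 0.001]
contact_force: [0.3, -0.6, 0.0]
width: -0.0001
```

```bash
python3 - <<'E'
from loc import *
st(); s=snap('scene','s20'); cv2.imwrite('pics/s20c.png',cv2.resize(s[160:210,185:235],None,fx=11,fy=11,interpolation=cv2.INTER_CUBIC))
E
```

```text
t 17.25 local [-0.1288 -0.1455] z 0.049 heading 83.39 want 83.69 w -0.0001 F [ 0.3  -0.58  0.  ] q [-0.35  0.27  2.05 -0.    0.82 -0.24] tz [ 0.003 -0.002 -1.   ]
```

View pics/s20c.png

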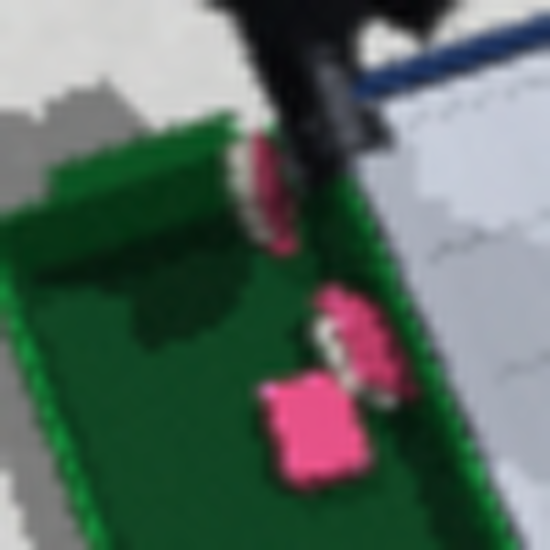

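The fingers are now over the wall, just behind block C. Lowering to z ≈ 41 mm and pushing.

Emit:
servo_tool(
  increments=[
    {"slide": [0,-0.004,0.005],"spin": 0},
    {"slide": [-0.003,0,0.003],"spin": 0},
    {"slide": [-0.008,0,0],"spin": 0},
    {"slide": [-0.008,0,0],"spin": 0},
    {"slide": [-0.008,0,0],"spin": 0},
    {"slide": [-0.008,0,0],"spin": 0},
    {"slide": [0,0,0],"spin": 0},
  ],
)

```text
clock: 18.0
position: [0.424, -0.1211, 0.0397]
ee_rot: [0.0, 0.747, 0.665, 0.0]
contact_force: [-0.5, 0.4, 0.4]
width: 0.0
```

```bash
python3 - <<'E'
from loc import *
st(); s=snap('scene','s21'); cv2.imwrite('pics/s21c.png',cv2.resize(s[160:210,185:235],None,fx=11,fy=11,interpolation=cv2.INTER_CUBIC))
E
```

```text
t 18.0 local [-0.134  -0.1809] z 0.0397 heading 83.32 want 83.69 w 0.0 F [-0.52  0.45  0.43] q [-0.44  0.28  2.06 -0.    0.8  -0.32] tz [ 0.001 -0.001 -1.   ]
```

View pics/s21c.png

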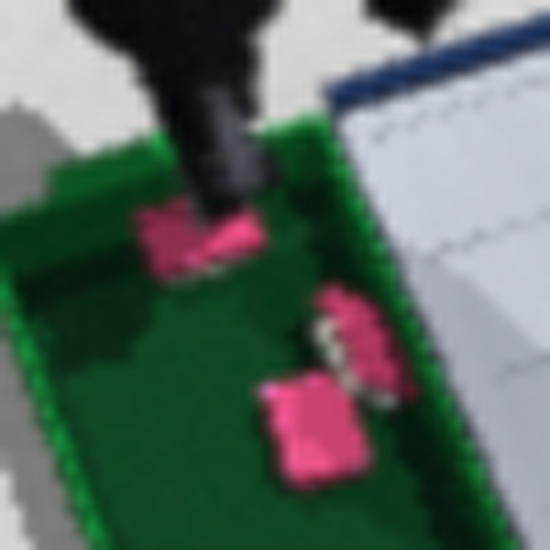

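Block C now lies flat in the tray. Lifting clear for a last look.

Emit:
servo_tool(
  increments=[
    {"slide": [0,0,-0.03],"spin": 0},
    {"slide": [0,0,-0.04],"spin": 0},
    {"slide": [-0.03,0.01,-0.04],"spin": 0},
    {"slide": [-0.04,0.03,-0.03],"spin": 0},
    {"slide": [-0.04,0.03,0],"spin": 0},
    {"slide": [-0.02,0,0],"spin": 0},
    {"slide": [0,0,0],"spin": 0},
    {"slide": [0,0,0],"spin": 0},
  ],
)

```text
clock: 18.85
position: [0.474, -0.2496, 0.174]
ee_rot: [-0.001, 0.747, 0.665, 0.0]
contact_force: [0.2, -0.0, 0.9]
width: 0.0003
```

```bash
python3 - <<'E'
from loc import *
st(); s=snap('scene','s22'); t=snap('top','t22'); w=snap('wrist','w22')
cv2.imwrite('pics/t22c.png',cv2.resize(t[128:258,150:335],None,fx=4.3,fy=4.3,interpolation=cv2.INTER_CUBIC))
a=cv2.imread('pics/t0.png').astype(int); d=np.abs(a-t).max(2); cv2.imwrite('pics/t22f.png',cv2.resize(t,(800,600)))
E
```

```text
t 18.85 local [-0.0702 -0.3031] z 0.174 heading 83.35 want 83.69 w 0.0003 F [ 0.18 -0.05  0.88] q [-0.62  0.26  1.68  0.    1.21 -0.5 ] tz [-0.001  0.002 -1.   ]
```

View pics/t22c.png

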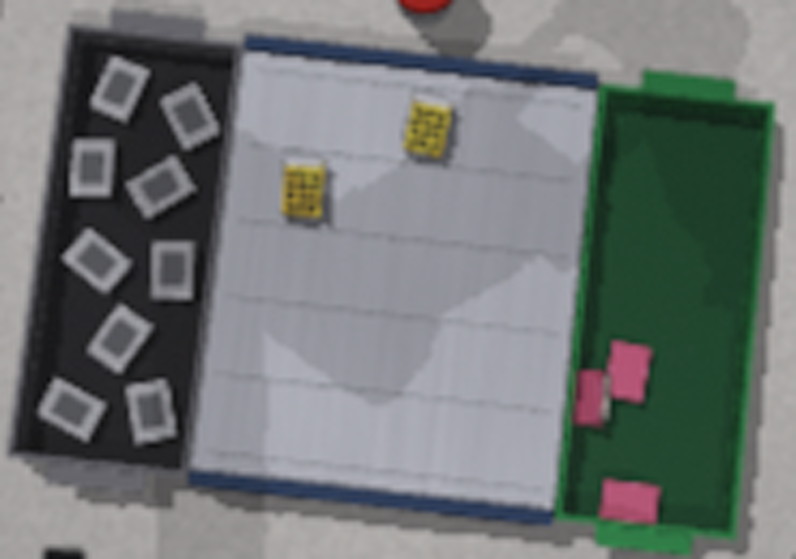

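View pics/t22f.png

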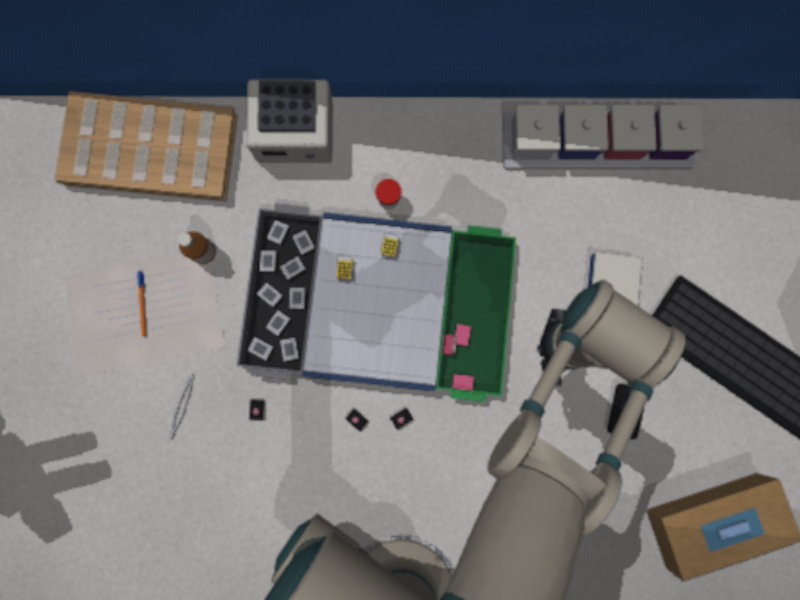

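View pics/w22.png

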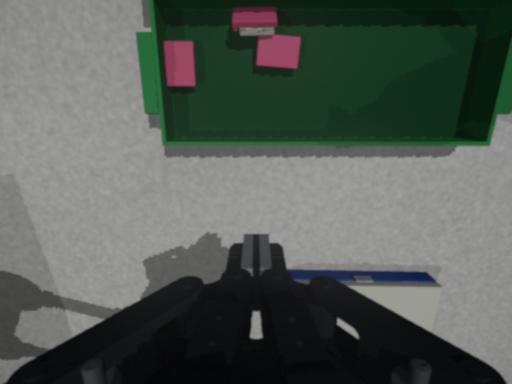

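All three blocks are inside the tray: A at (630,372), B leaning on the wall at (592,398) and C flat at (630,501) in the top crop. The moulds are at their starting pixels, (430,131) and (304,192), and the bystanders look the same. The arm is clear, so I'm handing in.

```bash
python3 -c "
from rig import manip
print(manip.sign_off())"
```

```text
the job is handed in; nothing more can be done
None
```

All three pink blocks are in the green tray, each swept off the plate with shut fingertips and never gripped. I handed the job in at about 19 s on the robot clock.

- **Block C:** on its first push it turned and slid off the fingers to the front rim, so I backed off and pushed it again along the rim. It then stood on its short end in the tray, and I tipped it flat with a fingertip.
- **Last pictures:** block A lies flat but bottom up, and block C lies flat with its cassette upward. Block B leans against the tray's near wall, which I left because it had not moved since it fell. Both yellow-topped moulds are at their starting pixels, and the bystanders look unmoved, except the slide box and mouse, which the arm partly hid.
- **Forces:** the contact force read no more than about 2.5 N after any move. The arm was lifted clear of everything before handing in.
- **Disagreements:** no final check failed. The wrist and top cameras differed by up to 6 mm on block positions, too little to affect the pushes.

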